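# Change the packs in a spring-arm battery test dock

## Robot

A 6-joint arm with a two-finger parallel gripper is mounted at the origin on the work surface. World frame = base frame: x ahead of the robot, y to its left, z up, the work surface at z = 0. Lengths are in m, angles in rad, forces in N, time in s.
With the tool pointing down it reaches from about 0.325 to 0.775 m from the base axis. Payload 5.5 kg.
Tool frame: the origin (TCP) lies between the finger pads; the fingertips stand 17 mm ahead of it and the grasp point (between the pads) lies 2 mm behind it; y points along the fingers, z is the direction in which the jaws open and shut, and the axes are right-handed (so a half turn about y gives the same grasp; the last joint's range is limited). The gripper opens to 88 mm and grips with 3 to 60 N. Pads are 20 mm wide; open, the fingers measure 115 mm over their backs; the gripper's body (75 mm by 178 mm) begins 61 mm behind the grasp point.
Start: joints at [-1.258, 0.091, 1.231, -0, 1.82, -0.057], TCP at [0.217, -0.559, 0.24] pointing down, gripper open.
Joint ranges: [-2.87, 2.87], [-0.86, 2.18], [0.17, 2.46], [-1.51, 4.65], [0.06, 2.69], [-2.65, 2.65]. Speed limits (rad/s): [2.57, 2.57, 3.01, 3.14, 3.14, 3.14].

## Interface

Orientations are given as a rotation vector (axis times angle).
In Python, from station import arm gives the robot as it stands. The module is installed in compiled form; this text tells all that it offers.
- The arm moves only by the shell command python3 -m handwheel 'ROWS' [FORCE]. ROWS is text: rows parted by semicolons, each of 7 numbers parted by spaces: the shift along the tool's x, y, z in mm, then the turn, a rotation vector about the tool's x, y, z in degrees, then the opening, from 0 (shut) to 1 (fully open). A call has 1 to 12 rows; each row shifts and turns the commanded pose from where the row before left it, along the tool's axes as they then stand; what a row does not reach is not made up. A row lasts 1/12 s, in which the tool goes at most 41.7 mm and 7.16 degrees, less where a joint would pass 70% of its speed; a pose out of reach is approached as far as the arm can. A call with a gripper value outside its range is refused whole. The fingers move at their own pace and stop on an object; FORCE is the grip in N (left out, the last holds). Time passes only in rows, so rows that do not move let the fingers close. It gives the time, the measured TCP pose, the force and the opening at its end, in the units of the state.
- arm.read_state(): the state, without advancing time (a new reading comes with each control period).
- arm.grab_frame(name): name is "scene" or "top"; returns a dict with "color" (384x512x3 uint8, red, green, blue), "K" (3x3 intrinsics, pixels), "R" (3x3) and "t" (3): a world point X has camera coordinates R X + t. Camera axes: x right, y down, z forward; pixel columns grow to the right and rows downward; lengths in m; the calibration is good to about 2 mm. A picture is of the moment at which its call begins. There is no depth.
- arm.sign_off(): hands the job in, once; it reports no verdict.
The state is a dict: "time": time; "joint_positions": joint angles; "qvel": joint speeds; "tau": joint torques, N m; "eef_pos": TCP position; "eef_rot": TCP orientation; "contact_force": force on the tool from outside, world axes, zero at the start; "moment": the same for the moment, N m; "finger_gap": opening from 0.0 (shut) to 1.0 (fully open).
Only numpy, scipy, OpenCV 4.12 (cv2) and the standard library are available. Lean on these libraries where they do the work, as an engineer would, in place of code of your own. Each camera call takes 0.05 s, during which the arm holds its last target.

## Task

Cock the test dock's spring arm by its handle until it stays back by itself, then, handling the fragile battery packs with a light grip, lay all the tested packs from the dock flat in the grey outgoing tray and seat all the waiting packs from the mat fully down in the dock's bays, one to a bay. When all that is done, press the trigger pad so that the arm snaps shut on the new packs by itself. Leave everything else on the bench where it is.

Things in the scene. Friction and masses are not known exactly. Their poses are not given: they have to be found in the camera images.
- swing (a joint): spring arm's angle (rad) about the hinge. 0: shut, its bar on the packs' tops (-0.03 with none there). It grows as the handle is lifted up and back, away from the robot; end stop 1.65. A spring pulls it shut throughout (5 to 8 N at the handle). Lifted past 1.5, a sear has caught by itself; let go, the arm then stands at about 1.43. Let go earlier, it snaps shut
- handle (a point): middle of the handle, a round steel rod 10 thick, 96 long, along the dock's y, clear all round in its middle 70. At swing angle q it is at dock x = 100 - 185 cos q + 5 sin q, z = 95 + 185 sin q + 5 cos q: 100 above the bench when shut, 280 when caught. It may turn in the fingers. The shut arm's black bar (30 x 270 x 16) lies 50 behind and 55 below it (sizes in mm)
- hinge (a point): middle of the arm's hinge line, which is parallel to the dock's y axis; 95 above the bench, 100 behind (dock +x) the dock's origin (sizes in mm)
- trigger (a joint): angle (rad) of the sear's trigger lever at the dock's left (+y): 0 at rest (a spring returns it), 0.18 at its stop. Pressed to 0.12 to 0.17 it frees a cocked arm; 3 to 6 N at the pad
- pad (a point): middle of the top of the trigger's grey press pad, 40 x 40; at rest 75 above the bench at dock x = 20, y = 203. Push it straight down: it sinks 18 to 22 to trip, 24 at its stop. The side plate of the swinging arm passes 68 from the pad's middle (towards dock -y), so keep the gripper's body out of there (sizes in mm)
- dock: the battery test dock, fixed: an aluminium plate 335 x 280 x 12 with three open bays side by side along its y, two steel posts at the back and the spring arm; origin on the bench below; x points away from the robot, y left, yaw varies. The caught arm stands up over its middle: bar at dock x 15 to 55, y -135 to 135, z up to 235, so carry things round its near side (sizes in mm)
- bay1 (a point): middle of the floor of the dock's right (-y) bay (12 above the bench; rubber). A recess 132 long (dock x) x 46 wide (y) for one pack, either end first, between black blocks 12 high that leave the middle 76 of its long sides open for fingers. Bays are 78 apart; the shut arm's bar crosses 40 beyond the bay's middle (sizes in mm)
- bay2 (a point): middle of the floor of the dock's middle bay (12 above the bench; rubber). A recess 132 long (dock x) x 46 wide (y) for one pack, either end first, between black blocks 12 high that leave the middle 76 of its long sides open for fingers. Bays are 78 apart; the shut arm's bar crosses 40 beyond the bay's middle (sizes in mm)
- bay3 (a point): middle of the floor of the dock's left (+y) bay (12 above the bench; rubber). A recess 132 long (dock x) x 46 wide (y) for one pack, either end first, between black blocks 12 high that leave the middle 76 of its long sides open for fingers. Bays are 78 apart; the shut arm's bar crosses 40 beyond the bay's middle (sizes in mm)
- tray: the grey outgoing tray, fixed, 280 (x) x 160 (y), 16 high, walls and floor 4 thick; origin under its centre, on the bench. At the left or the right of the dock. Empty at the start (sizes in mm)
- mat: the flat grey mat of waiting packs, fixed, 320 (x) x 160 (y) x 3; origin under its centre; on the other side of the dock (sizes in mm)
- tested1: a plain black battery pack, a bar 120 long (its x) x 36 wide (y) x 24 high, about 200 g, same end for end, brass contacts at both ends of its top; origin at the middle of its underside. Fragile: grip lightly, 20 to 30 N a finger (spoiled if the two fingers' forces on it add up to over 110 N). A tested pack: it starts in a bay, under the shut arm (sizes in mm); None if absent
- tested2: a plain black battery pack, a bar 120 long (its x) x 36 wide (y) x 24 high, about 200 g, same end for end, brass contacts at both ends of its top; origin at the middle of its underside. Fragile: grip lightly, 20 to 30 N a finger (spoiled if the two fingers' forces on it add up to over 110 N). A tested pack: it starts in a bay, under the shut arm (sizes in mm); None if absent
- tested3: a plain black battery pack, a bar 120 long (its x) x 36 wide (y) x 24 high, about 200 g, same end for end, brass contacts at both ends of its top; origin at the middle of its underside. Fragile: grip lightly, 20 to 30 N a finger (spoiled if the two fingers' forces on it add up to over 110 N). A tested pack: it starts in a bay, under the shut arm (sizes in mm); None if absent
- wait1: a plain black battery pack, a bar 120 long (its x) x 36 wide (y) x 24 high, about 200 g, same end for end, brass contacts at both ends of its top; origin at the middle of its underside. Fragile: grip lightly, 20 to 30 N a finger (spoiled if the two fingers' forces on it add up to over 110 N). A waiting pack: it starts on the mat, roughly along the mat's y (sizes in mm); None if absent
- wait2: a plain black battery pack, a bar 120 long (its x) x 36 wide (y) x 24 high, about 200 g, same end for end, brass contacts at both ends of its top; origin at the middle of its underside. Fragile: grip lightly, 20 to 30 N a finger (spoiled if the two fingers' forces on it add up to over 110 N). A waiting pack: it starts on the mat, roughly along the mat's y (sizes in mm); None if absent
- wait3: a plain black battery pack, a bar 120 long (its x) x 36 wide (y) x 24 high, about 200 g, same end for end, brass contacts at both ends of its top; origin at the middle of its underside. Fragile: grip lightly, 20 to 30 N a finger (spoiled if the two fingers' forces on it add up to over 110 N). A waiting pack: it starts on the mat, roughly along the mat's y (sizes in mm); None if absent
- screw_jar: bystander: a small glass jar with a white lid, 52 across, 55 high (sizes in mm)
- tape_roll: bystander: a paper-coloured roll of tape, 90 across, 22 high (sizes in mm)
- drive: bystander: a bare laptop drive, 100 x 70 x 10 (sizes in mm)
- heatsink: bystander: a finned aluminium heatsink on a copper foot, 60 x 56 x 32 (sizes in mm)

How it is judged:
By the outcome, as a careful person would: the job done as asked, in the order asked, and still so for the second after the job is handed in, with the robot touching nothing.
Of wait1, wait2, wait3 only 2 to 3 are there at a start; the rules pass over those that are not, and their reading is None.
Of tested1, tested2, tested3 only 2 to 3 are there at a start; the rules pass over those that are not, and their reading is None.
At some moment in a run one of wait1, wait2, wait3 may be knocked a few centimetres aside while the robot is not near it.
Once in a run the grip may slacken for a moment while it holds something.
It also fails if it takes over 210 s, if anything falls off the work surface, if the arm or the gripper's body presses on something with over 40 N, if the wrist force passes 120 N, or if a joint passes its speed limit or range.

## Working session

There is one attempt and no reset: what is moved stays moved. The work goes in short steps, Python scripts to look and compute and a shell command to move; the robot and the scene stay as the last step left them, time stands still between calls to the robot, and variables do not carry over. Pictures are saved under pics/ and viewed, and the job is handed in when it is done.

```bash
mkdir -p pics; ls
python3 - <<'E'
from station import arm
import cv2
s=arm.read_state(); print(s)
for n in("scene","top"):
    f=arm.grab_frame(n); cv2.imwrite(f"pics/{n}0.png",f["color"][:,:,::-1]); print(n,f["K"],f["R"],f["t"])
E
```

```text
pics
{'time': 0.0, 'joint_positions': array([-1.25772311e+00,  9.18282782e-02,  1.23190028e+00,  2.79635390e-05,
        1.81978699e+00, -5.67385834e-02]), 'qvel': array([-4.50549898e-04,  7.26581515e-05,  2.90322624e-04,  1.01694248e-04,
       -1.53555022e-04, -4.08014337e-04]), 'tau': array([-7.48888397e-05, -4.46453762e+01, -4.06446004e+01,  6.96601253e-02,
        2.91934353e-02, -1.11602340e-04]), 'eef_pos': array([ 0.21676635, -0.55918722,  0.23851703]), 'eef_rot': array([-0.37797608,  2.02152593, -2.01760046]), 'contact_force': array([-0.04801685,  0.06085208,  0.83580684]), 'moment': array([-0.02797589, -0.02803888, -0.01788944]), 'finger_gap': 0.9976211050915532}
scene [[479.10878538   0.         249.58765136]
 [  0.         479.10878538 199.23986985]
 [  0.           0.           1.        ]] [[ 0.24414654  0.96971185  0.00716951]
 [ 0.78875854 -0.1942757  -0.58319544]
 [-0.56413867  0.14804016 -0.81230024]] [-0.15133389 -0.37461008  1.86660287]
top [[473.79259844   0.         255.27200457]
 [  0.         473.79259844 185.84485665]
 [  0.           0.           1.        ]] [[-0.01601752 -0.9998259   0.0095711 ]
 [-0.97989602  0.01379296 -0.19903152]
 [ 0.19886485 -0.01256667 -0.97994635]] [-0.00327746  0.54499756  1.44464722]
```

View pics/scene0.png

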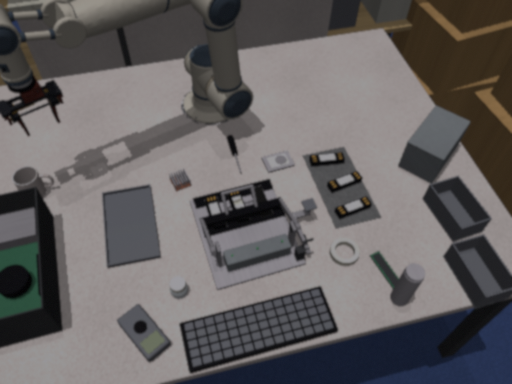

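View pics/top0.png

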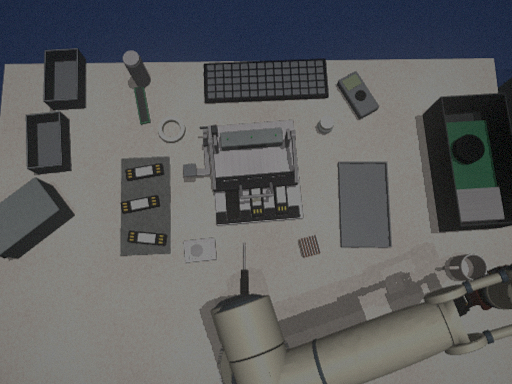

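The scene shows the mat on the left (+y, three waiting packs at top px (144,172), (140,204), (147,238)), the dock in the middle and the tray on the right. I'll zoom in on the dock.

Run:
```python
import cv2
a=cv2.imread("pics/top0.png")[100:260,110:310]; cv2.imwrite("pics/z1.png",cv2.resize(a,None,fx=4,fy=3.75,interpolation=cv2.INTER_CUBIC)[:600])
a=cv2.imread("pics/top0.png")[110:230,190:310]; cv2.imwrite("pics/z2.png",cv2.resize(a,None,fx=5,fy=5,interpolation=cv2.INTER_CUBIC))
a=cv2.imread("pics/scene0.png")[165:285,180:330]; cv2.imwrite("pics/z3.png",cv2.resize(a,None,fx=5,fy=5,interpolation=cv2.INTER_CUBIC))
```

```text
(no output)
```

View pics/z2.png

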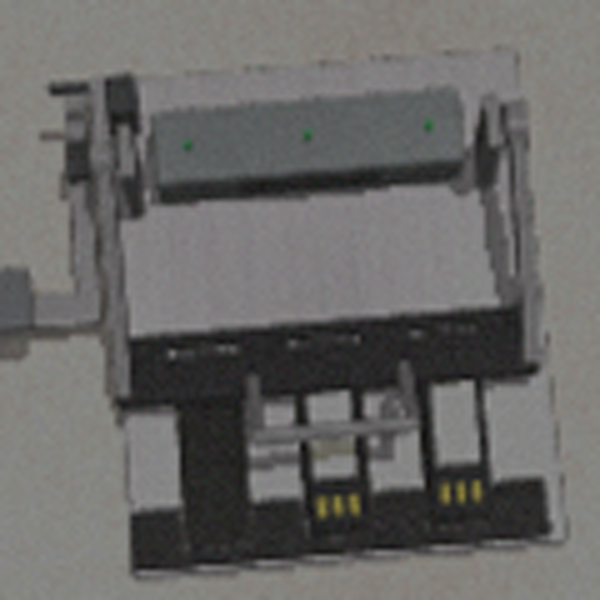

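View pics/z3.png

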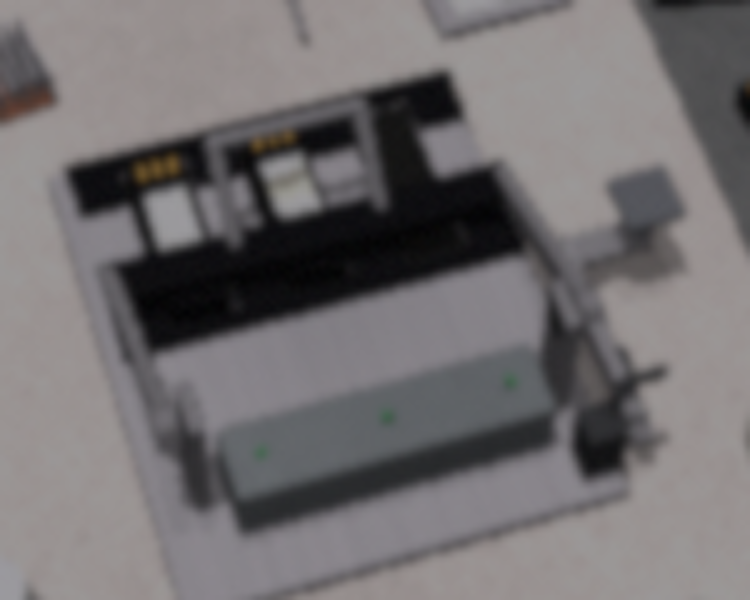

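View pics/z1.png

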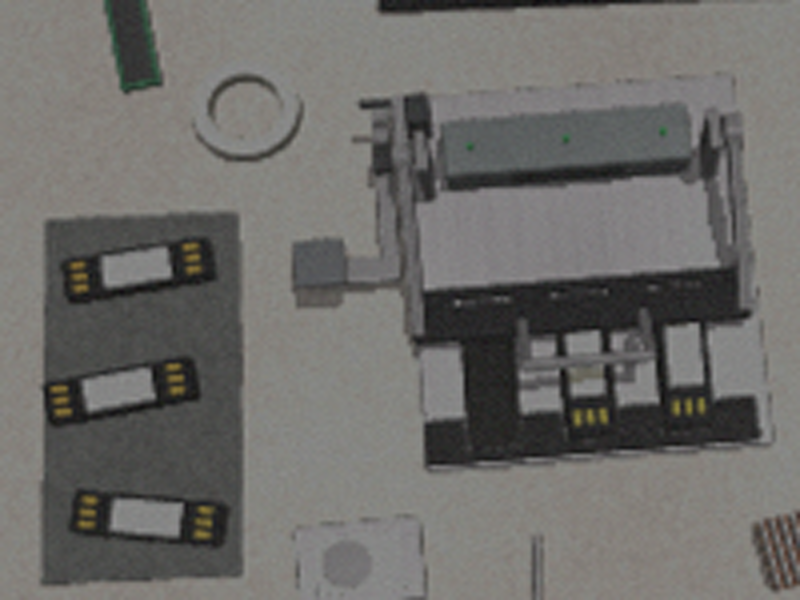

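```bash
cat > h.py <<'E'
import numpy as np, cv2
from scipy.spatial.transform import Rotation as Rn
C={"scene":(np.array([[479.10878538,0,249.58765136],[0,479.10878538,199.23986985],[0,0,1]]),np.array([[0.24414654,0.96971185,0.00716951],[0.78875854,-0.1942757,-0.58319544],[-0.56413867,0.14804016,-0.81230024]]),np.array([-0.15133389,-0.37461008,1.86660287])),
"top":(np.array([[473.79259844,0,255.27200457],[0,473.79259844,185.84485665],[0,0,1]]),np.array([[-0.01601752,-0.9998259,0.0095711],[-0.97989602,0.01379296,-0.19903152],[0.19886485,-0.01256667,-0.97994635]]),np.array([-0.00327746,0.54499756,1.44464722]))}
def cast(n,uv,z):
    K,R,t=C[n]; o=-R.T@t; d=R.T@np.linalg.solve(K,[uv[0],uv[1],1]); return o+d*(z-o[2])/d[2]
def proj(n,X):
    K,R,t=C[n]; p=K@(R@np.asarray(X,float)+t); return p[:2]/p[2]
def tri(uvs):
    A=[];b=[]
    for n,uv in uvs.items():
        K,R,t=C[n]; P=K@np.c_[R,t]
        for i in(0,1):
            r=P[i]-uv[i]*P[2]; A.append(r[:3]);b.append(-r[3])
    return np.linalg.lstsq(np.array(A),np.array(b),rcond=None)[0]
def un(uv,off,sx,sy): return ((uv[0]+.5)/sx-.5+off[0],(uv[1]+.5)/sy-.5+off[1])
def grab(n,fn,box=None,s=1):
    from station import arm
    f=arm.grab_frame(n); im=f["color"][:,:,::-1]; cv2.imwrite("pics/raw_"+fn,im)
    if box: im=im[box[1]:box[3],box[0]:box[2]]
    cv2.imwrite("pics/"+fn,cv2.resize(im,None,fx=s,fy=s,interpolation=cv2.INTER_CUBIC)); return f
E
python3 - <<'E'
from h import *
np.set_printoptions(precision=4,suppress=True)
z2=lambda u:un(u,(190,110),5,5); z3=lambda u:un(u,(180,165),5,5); z1=lambda u:un(u,(110,100),4,3.75)
print("pad",cast("top",z1((319,266)),.075),cast("scene",z3((647,200)),.075),tri({"top":z1((319,266)),"scene":z3((647,200))}))
print("plate NL,NR,FR top",[cast("top",z2(u),.012)[:2] for u in((133,573),(566,543),(517,50))])
print("plate NR,NL scene",[cast("scene",z3(u),.012)[:2] for u in((50,172),(452,72),(628,497))])
# handle ends
print("handle L,R",[cast("top",z2(u),.100)[:2] for u in((250,436),(415,421))],[cast("scene",z3(u),.100)[:2] for u in((362,103),(210,138))])
# tray corners z=.016
print("tray",[cast("top",u,.016)[:2] for u in((339,162),(386,163),(391,247),(341,247))])
print("brass bay2",cast("top",z2((338,506)),.036),"bay1",cast("top",z2((461,492)),.036))
E
```

```text
pad [0.5926 0.1947 0.075 ] [0.5998 0.1958 0.075 ] [0.5948 0.197  0.0673]
plate NL,NR,FR top [array([0.43  , 0.1151]), array([ 0.4453, -0.1632]), array([ 0.7785, -0.1422])]
plate NR,NL scene [array([ 0.4434, -0.1601]), array([0.426 , 0.1205]), array([0.7651, 0.1364])]
handle L,R [array([0.5023, 0.0375]), array([ 0.5101, -0.0635])] [array([0.5019, 0.0368]), array([ 0.5059, -0.0619])]
tray [array([ 0.6289, -0.2885]), array([ 0.6234, -0.4432]), array([ 0.3487, -0.4396]), array([ 0.3511, -0.2806])]
brass bay2 [ 0.4679 -0.0165  0.036 ] bay1 [ 0.4757 -0.0948  0.036 ]
```

```bash
cat >> h.py <<'E'
O=np.array([0.591,-0.010]); YAW=0.054
def dock(x,y,z):
    c,s=np.cos(YAW),np.sin(YAW); x/=1e3;y/=1e3
    return np.array([O[0]+c*x-s*y,O[1]+s*x+c*y,z/1e3])
def st():
    from station import arm
    return arm.read_state()
def to(grasp,jaw=None,msg=""):
    """how far the grasp point must go to reach world 'grasp' (m), with jaw line at world angle jaw (rad): tool down"""
    s=st(); R=Rn.from_rotvec(s["eef_rot"]).as_matrix(); y=np.array([0,0,-1.])
    zc=R[:,2]
    if jaw is None:
        Rt=R
    else:
        z=np.array([np.cos(jaw),np.sin(jaw),0]); z=z if z@zc>0 else -z
        Rt=np.c_[np.cross(y,z),y,z]
    turn=np.degrees(Rn.from_matrix(R.T@Rt).as_rotvec())
    tcp=np.asarray(grasp)+.002*Rt[:,1]
    d=1e3*(tcp-s["eef_pos"])
    print(msg,"t%.2f"%s["time"],"turn",turn.round(2),"shift(after turn)",(Rt.T@d).round(1),"| world d",d.round(1),"F",s["contact_force"].round(1),"gap %.3f"%s["finger_gap"],"axes x",Rt[:,0].round(2),"z",Rt[:,2].round(2))
E
python3 - <<'E'
from h import *
print(dock(-85,0,100),dock(20,203,75))
to(dock(-85,0,200),YAW)
to(dock(-85,0,200))
E
```

```text
[ 0.5061239  -0.01458777  0.1       ] [0.60001417 0.19378357 0.075     ]
 t0.10 turn [ 8.000e-02 -7.191e+01 -7.000e-02] shift(after turn) [-528.2   40.6  318.3] | world d [289.4 544.6 -40.6] F [-0.9 -0.   0.1] gap 1.001 axes x [ 0.05 -1.    0.  ] z [1.   0.05 0.  ]
 t0.10 turn [0. 0. 0.] shift(after turn) [-466.6   41.4 -403.2] | world d [289.4 544.7 -40.6] F [-0.9 -0.   0.1] gap 1.001 axes x [-0.93 -0.36 -0.  ] z [ 0.36 -0.93 -0.  ]
```

```bash
python3 -m handwheel '0 0 0 0 -6.54 0 1;0 0 0 0 -6.54 0 1;0 0 0 0 -6.54 0 1;0 0 0 0 -6.54 0 1;0 0 0 0 -6.54 0 1;0 0 0 0 -6.54 0 1;0 0 0 0 -6.54 0 1;0 0 0 0 -6.54 0 1;0 0 0 0 -6.54 0 1;0 0 0 0 -6.54 0 1;0 0 0 0 -6.54 0 1;0 0 0 0 0 0 1' 40
python3 -c "
from h import *
to(dock(-85,0,200),YAW)"
```

```text
time: 1.1
eef_pos: [0.2168, -0.5593, 0.239]
eef_rot: [-1.236, 1.167, -1.165]
contact_force: [-0.3, -0.0, -0.1]
finger_gap: 0.997
 t1.10 turn [ 0.02  0.26 -0.06] shift(after turn) [-528.3   41.   318.3] | world d [289.3 544.7 -41. ] F [-0.3 -0.  -0.1] gap 0.997 axes x [ 0.05 -1.    0.  ] z [1.   0.05 0.  ]
```

```bash
python3 -m handwheel '-20 0 12 0 0 0 1;-29 0 17 0 0 0 1;-29 0 17 0 0 0 1;-29 0 17 0 0 0 1;-29 0 17 0 0 0 1;-29 0 17 0 0 0 1;-29 0 17 0 0 0 1;-29 0 17 0 0 0 1;-29 0 17 0 0 0 1;-29 0 17 0 0 0 1;-29 0 17 0 0 0 1;-29 0 17 0 0 0 1' 
python3 -m handwheel '-29 0 17 0 0 0 1;-29 0 17 0 0 0 1;-29 0 17 0 0 0 1;-29 0 17 0 0 0 1;-29 5 17 0 0 0 1;-29 15 17 0 0 0 1;-15 21 18 0 0 0 1;0 0 0 0 0 0 1;0 0 0 0 0 0 1' 
python3 -c "
from h import *
to(dock(-85,0,100),YAW)
grab('top','a1.png',(190,90,310,240),4)
grab('scene','a2.png',(160,90,340,240),4)"
```

```text
time: 2.1
eef_pos: [0.3974, -0.2085, 0.2395]
eef_rot: [-1.233, 1.172, -1.172]
contact_force: [0.5, -0.5, -0.2]
finger_gap: 0.998
time: 2.85
eef_pos: [0.506, -0.0139, 0.1966]
eef_rot: [-1.237, 1.173, -1.167]
contact_force: [-0.5, 0.1, 0.1]
finger_gap: 1.004
 t2.85 turn [ 0.24  0.   -0.02] shift(after turn) [ 0.7 98.6  0.1] | world d [  0.1  -0.7 -98.6] F [-0.5  0.1  0.1] gap 1.004 axes x [ 0.05 -1.    0.  ] z [1.   0.05 0.  ]
```

View pics/a2.png

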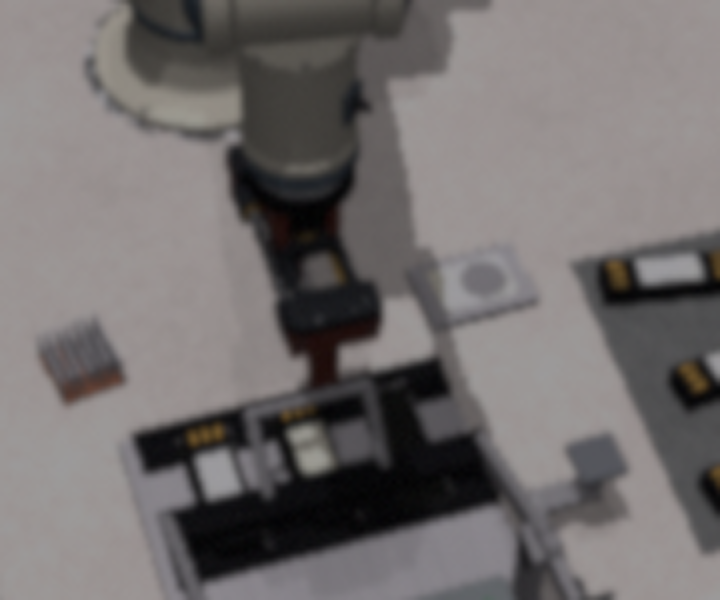

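```bash
python3 -m handwheel '0 15 0 0 0 0 1;0 20 0 0 0 0 1;0 20 0 0 0 0 1;0 18 0 0 0 0 1;0 14 0 0 0 0 1;0 10 0 0 0 0 1;0 2 0 0 0 0 1;0 0 0 0 0 0 1' 
python3 -m handwheel '0 0 0 0 0 0 0;0 0 0 0 0 0 0;0 0 0 0 0 0 0;0 0 0 0 0 0 0;0 0 0 0 0 0 0;0 0 0 0 0 0 0;0 0 0 0 0 0 0;0 0 0 0 0 0 0;0 0 0 0 0 0 0' 50
python3 -c "
from h import *
to(dock(-85,0,100),YAW)
grab('top','b1.png',(190,90,310,240),4)
grab('scene','b2.png',(160,90,340,240),4)"
```

```text
time: 3.62
eef_pos: [0.5064, -0.0155, 0.1001]
eef_rot: [-1.234, 1.17, -1.17]
contact_force: [-0.4, -0.3, 0.0]
finger_gap: 0.998
time: 4.37
eef_pos: [0.5066, -0.0148, 0.0996]
eef_rot: [-1.235, 1.169, -1.169]
contact_force: [-0.6, -0.6, -0.0]
finger_gap: 0.359
 t4.37 turn [ 0.01  0.04 -0.  ] shift(after turn) [-0.2  1.6 -0.4] | world d [-0.4  0.2 -1.6] F [-0.6 -0.6 -0. ] gap 0.359 axes x [ 0.05 -1.    0.  ] z [1.   0.05 0.  ]
```

View pics/b2.png

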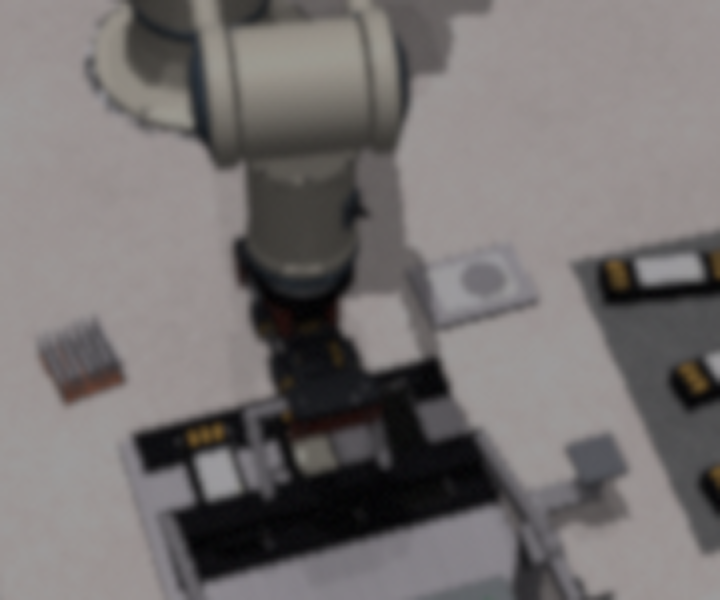

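```bash
python3 -m handwheel '0 0 0 0 0 0 0;0 0 0 0 0 0 0;0 0 0 0 0 0 0;0 0 0 0 0 0 0;0 0 0 0 0 0 0;0 0 0 0 0 0 0;0 0 0 0 0 0 0;0 0 0 0 0 0 0' 50
python3 -c "
from h import *
to(dock(-85,0,100),YAW)
for q in np.arange(0,1.61,.1): print('%.2f'%q,'cum z(tool, +ex) %.1f  up %.1f'%(185-185*np.cos(q)+5*np.sin(q),185*np.sin(q)+5*np.cos(q)-5))"
```

```text
time: 5.13
eef_pos: [0.5049, -0.0149, 0.0995]
eef_rot: [-1.238, 1.172, -1.167]
contact_force: [-7.5, -0.7, 3.8]
finger_gap: 0.106
 t5.13 turn [ 0.26  0.04 -0.  ] shift(after turn) [-0.3  1.5  1.3] | world d [ 1.3  0.3 -1.5] F [-7.5 -0.7  3.8] gap 0.106 axes x [ 0.05 -1.    0.  ] z [1.   0.05 0.  ]
0.00 cum z(tool, +ex) 0.0  up 0.0
0.10 cum z(tool, +ex) 1.4  up 18.4
0.20 cum z(tool, +ex) 4.7  up 36.7
0.30 cum z(tool, +ex) 9.7  up 54.4
0.40 cum z(tool, +ex) 16.6  up 71.6
0.50 cum z(tool, +ex) 25.0  up 88.1
0.60 cum z(tool, +ex) 35.1  up 103.6
0.70 cum z(tool, +ex) 46.7  up 118.0
0.80 cum z(tool, +ex) 59.7  up 131.2
0.90 cum z(tool, +ex) 73.9  up 143.0
1.00 cum z(tool, +ex) 89.3  up 153.4
1.10 cum z(tool, +ex) 105.5  up 162.1
1.20 cum z(tool, +ex) 122.6  up 169.2
1.30 cum z(tool, +ex) 140.3  up 174.6
1.40 cum z(tool, +ex) 158.5  up 178.2
1.50 cum z(tool, +ex) 176.9  up 179.9
1.60 cum z(tool, +ex) 195.4  up 179.8
```

```bash
python3 -m handwheel '0 -9 -1 0 0 0 0;0 -9.4 1 0 0 0 0;0 -9.2 1.5 0 0 0 0;0 -9.1 1.8 0 0 0 0;0 -8.9 2.4 0 0 0 0;0 -8.8 2.6 0 0 0 0;0 0 0 0 0 0 0' 
python3 -c "
from h import *
to(dock(-85,0,100))"
```

```text
time: 5.72
eef_pos: [0.5145, -0.0143, 0.1562]
eef_rot: [-1.235, 1.17, -1.168]
contact_force: [-8.6, 0.8, -4.8]
finger_gap: 0.1
 t5.72 turn [0. 0. 0.] shift(after turn) [-0.1 58.2 -8.3] | world d [ -8.3  -0.3 -58.2] F [-8.6  0.8 -4.8] gap 0.100 axes x [ 0.05 -1.   -0.  ] z [ 1.    0.05 -0.  ]
```

```bash
python3 -m handwheel '0 -17.2 5 0 0 0 0;0 -16.5 8.4 0 0 0 0;0 -15.5 10.1 0 0 0 0;0 -14.4 11.6 0 0 0 0;0 -13.2 13 0 0 0 0;0 0 0 0 0 0 0' 
python3 -c "
from h import *
s=st();p=s['eef_pos']+[0,0,.002]
d=p[:2]-O; c,sn=np.cos(YAW),np.sin(YAW); x=d[0]*c+d[1]*sn
print(x,p[2],'q',np.arctan2(p[2]-.095,.1-x)-.027,'r',np.hypot(p[2]-.095,.1-x), s['contact_force'])"
grep -c . h.py
```

```text
time: 6.22
eef_pos: [0.5634, -0.0109, 0.2346]
eef_rot: [-1.234, 1.168, -1.168]
contact_force: [-11.0, 2.0, -0.4]
finger_gap: 0.097
-0.02759759571055884 0.23662768402848686 q 0.8104638842251266 r 0.19062934536526147 [-10.95680603   1.98968306  -0.41374631]
41
```

```bash
python3 -m handwheel '0 -13 12.5 0 0 0 0;0 -11 14.8 0 0 0 0;0 -9 15.7 0 0 0 0;0 -7.2 16.7 0 0 0 0;0 -5.4 17.2 0 0 0 0;0 0 0 0 0 0 0' 
python3 -c "
from h import *
s=st();p=s['eef_pos']+[0,0,.002]
d=p[:2]-O; c,sn=np.cos(YAW),np.sin(YAW); x=d[0]*c+d[1]*sn
print(x,p[2],'q',np.arctan2(p[2]-.095,.1-x)-.027,'r',np.hypot(p[2]-.095,.1-x), s['contact_force'])"
```

```text
time: 6.72
eef_pos: [0.6347, -0.0057, 0.2767]
eef_rot: [-1.246, 1.182, -1.157]
contact_force: [-8.9, 6.0, -0.8]
finger_gap: 0.098
0.04390552588480377 0.278723859399907 q 1.2474664441577334 r 0.19209645113603016 [-8.90287432  5.9710942  -0.75872372]
```

```bash
python3 -m handwheel '-0.5 -2.5 14 0 0 0 0;-0.5 -1.5 14 0 0 0 0;-0.5 -0.5 13 0 0 0 0;0 0 8 0 0 0 0;0 0 0 0 0 0 0' 
python3 -c "
from h import *
s=st();p=s['eef_pos']+[0,0,.002]
d=p[:2]-O; c,sn=np.cos(YAW),np.sin(YAW); x=d[0]*c+d[1]*sn
print(x,p[2],'q',np.arctan2(p[2]-.095,.1-x)-.027,'r',np.hypot(p[2]-.095,.1-x), s['contact_force'])
grab('top','c1.png',(170,70,330,240),3.5)
grab('scene','c2.png',(160,90,340,290),3)
"
```

```text
time: 7.13
eef_pos: [0.6888, -0.002, 0.2857]
eef_rot: [-1.232, 1.166, -1.168]
contact_force: [-8.4, 2.7, 6.0]
finger_gap: 0.1
0.09803889161949286 0.2877036688029525 q 1.5336198693637886 r 0.1927136474570447 [-8.37610008  2.65584839  5.96115485]
```

View pics/c2.png

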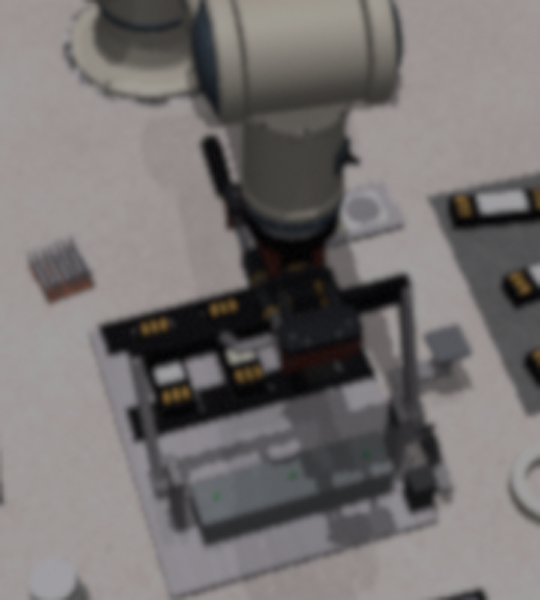

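```bash
python3 -m handwheel '0 1 6 0 0 0 0;0 1 5 0 0 0 0;0 0 0 0 0 0 0' 
python3 -c "
from h import *
print(st()['contact_force'])"
python3 -m handwheel '0 0 -4 0 0 0 0;0 0 -4 0 0 0 0;0 0 -5 0 0 0 0;0 0 -5 0 0 0 0;0 0 -4 0 0 0 0;0 0 0 0 0 0 0'
python3 -c "
from h import *
print(st()['contact_force'])"
```

```text
time: 7.48
eef_pos: [0.6993, -0.0013, 0.2852]
eef_rot: [-1.23, 1.164, -1.169]
contact_force: [-8.0, 3.8, 9.0]
finger_gap: 0.099
[-7.96471143  3.79466135  9.0030624 ]
time: 7.98
eef_pos: [0.6769, -0.0029, 0.2849]
eef_rot: [-1.23, 1.164, -1.17]
contact_force: [-8.1, 2.9, 7.2]
finger_gap: 0.1
[-8.06005174  2.92275466  7.22290351]
```

```bash
python3 -m handwheel '0 0 -4 0 0 0 0;0 0 -4 0 0 0 0;0 0 0 0 0 0 0;0 0 0 0 0 0 0'
python3 -m handwheel '0 0 -3 0 0 0 0;0 0 0 0 0 0 0;0 0 0 0 0 0 0'
```

```text
time: 8.32
eef_pos: [0.6702, -0.0034, 0.2843]
eef_rot: [-1.229, 1.162, -1.171]
contact_force: [-3.2, 3.1, 7.9]
finger_gap: 0.099
time: 8.57
eef_pos: [0.6682, -0.0035, 0.2838]
eef_rot: [-1.227, 1.161, -1.172]
contact_force: [1.2, 3.0, 6.7]
finger_gap: 0.1
```

```bash
python3 -m handwheel '0 0 0 0 0 0 1;0 0 0 0 0 0 1;0 0 0 0 0 0 1;0 0 0 0 0 0 1;0 0 0 0 0 0 1;0 0 0 0 0 0 1;0 0 0 0 0 0 1;0 0 0 0 0 0 1'
python3 -m handwheel '0 -10 0 0 0 0 1;0 -25 0 0 0 0 1;0 -30 0 0 0 0 1;0 -30 0 0 0 0 1;0 -10 -25 0 0 0 1;0 0 -30 0 0 0 1;0 0 -30 0 0 0 1;0 0 -30 0 0 0 1;0 0 -30 0 0 0 1;0 0 -30 0 0 0 1;0 0 0 0 0 0 1'
python3 -c "
from h import *
grab('top','d1.png',(110,100,310,250),4)
grab('scene','d2.png',(160,130,360,280),4)
"
```

```text
time: 9.23
eef_pos: [0.6666, -0.0047, 0.2787]
eef_rot: [-1.235, 1.169, -1.169]
contact_force: [0.3, -0.6, -0.5]
finger_gap: 0.667
time: 10.15
eef_pos: [0.4878, -0.0141, 0.3871]
eef_rot: [-1.232, 1.166, -1.171]
contact_force: [0.0, -0.5, 0.1]
finger_gap: 1.005
```

View pics/d1.png

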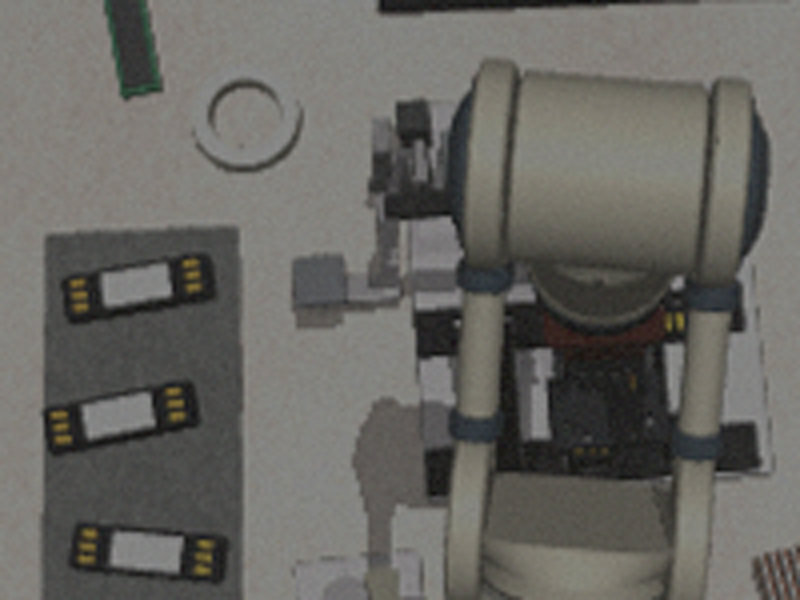

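View pics/d2.png

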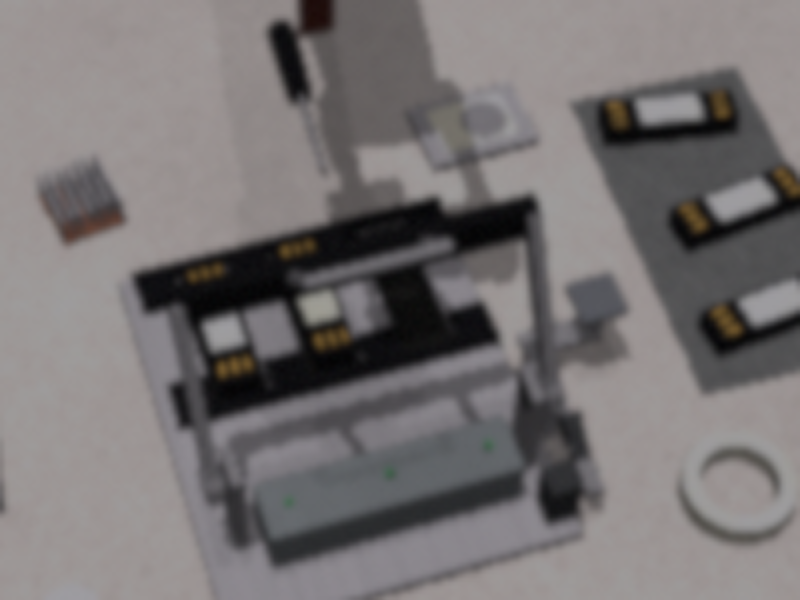

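```bash
sed -i 's/^O=.*/O=np.array([0.589,-0.010]); YAW=0.056/' h.py
python3 - <<'E'
from h import *
np.set_printoptions(precision=4,suppress=True)
z=lambda u:un(u,(160,130),4,4)
for n,a,b in(("bay2",(330,337),(298,248)),("bay1",(235,366),(207,271))):
    A=cast("scene",z(a),.036);B=cast("scene",z(b),.036);print(n,(A+B)/2,np.arctan2(*(A-B)[1::-1]),np.hypot(*(A-B)[:2]))
print("dock",dock(-75,0,36),dock(-75,-78,36),dock(-75,78,36))
E
python3 -c "
from h import *
from station import arm
im=cv2.imread('pics/raw_d1.png');hsv=cv2.cvtColor(im,cv2.COLOR_BGR2HSV)
# mat packs brass
m=((hsv[...,0]>15)&(hsv[...,0]<35)&(hsv[...,1]>110)&(hsv[...,2]>90)).astype('uint8')
m[:, 175:]=0
m=cv2.dilate(m,np.ones((3,3)))
n,l,s,c=cv2.connectedComponentsWithStats(m)
for i in range(1,n): print(c[i],s[i,4],cast('top',c[i],.027))
"
```

```text
bay2 [ 0.5123 -0.0116  0.036 ] 0.05211883730328637 0.09189172800320461
bay1 [ 0.5192 -0.0895  0.036 ] 0.03145179386993676 0.09560271131369746
dock [ 0.5141 -0.0142  0.036 ] [ 0.5185 -0.0921  0.036 ] [0.5098 0.0637 0.036 ]
[157.6  168.38] 50 [0.61276261 0.30391091 0.027     ]
[129.5        173.38461538] 52 [0.59736055 0.39417067 0.027     ]
[153.5 200.5] 54 [0.50729326 0.31436242 0.027     ]
[124.94736842 206.42105263] 57 [0.48944903 0.40468289 0.027     ]
[131.42857143 236.17857143] 56 [0.39431698 0.38067443 0.027     ]
[160.47368421 238.78947368] 57 [0.38472635 0.28920677 0.027     ]
```

```bash
sed -i 's/^O=.*/O=np.array([0.589,-0.009]); YAW=0.055/; s/; z=z if z@zc>0 else -z//' h.py
python3 - <<'E'
from h import *
print(dock(-75,-78,36))
to([.519,-.0905,.150],-np.pi/2+YAW)
print(st()["joint_positions"])
E
```

```text
[ 0.51840125 -0.09100498  0.036     ]
 t10.25 turn [-0.18 89.96 -0.14] shift(after turn) [-23.5 237.8  77.8] | world d [  27.8  -76.4 -237.8] F [-0.7 -0.8 -0.6] gap 0.997 axes x [-1.   -0.05 -0.  ] z [ 0.05 -1.    0.  ]
[-9.80625098e-02 -1.20019325e-01  1.17530437e+00  5.78689573e-05
  2.08276350e+00 -1.52360361e-01]
```

```bash
python3 -m handwheel '0 10 0 0 6.92 0 0.75;0 12 0 0 6.92 0 0.75;0 12 0 0 6.92 0 0.75;0 12 0 0 6.92 0 0.75;0 12 0 0 6.92 0 0.75;0 12 0 0 6.92 0 0.75;0 12 0 0 6.92 0 0.75;0 12 0 0 6.92 0 0.75;0 12 0 0 6.92 0 0.75;0 12 0 0 6.92 0 0.75;0 12 0 0 6.92 0 0.75;0 10 0 0 6.92 0 0.75' 25
python3 -m handwheel '0 10 0 0 6.92 0 0.75;-8 20 26 0 0 0 0.75;-8 20 26 0 0 0 0.75;-7.5 20 26 0 0 0 0.75;0 28 0 0 0 0 0.75;0 0 0 0 0 0 0.75;0 0 0 0 0 0 0.75'
python3 -c "
from h import *
to([.519,-.0905,.150],-np.pi/2+YAW)
grab('scene','e2.png',(160,130,360,280),4)
"
```

```text
time: 11.25
eef_pos: [0.4929, -0.0141, 0.2427]
eef_rot: [-0.183, 2.134, -2.133]
contact_force: [0.3, 1.0, -1.4]
finger_gap: 0.754
time: 11.83
eef_pos: [0.5193, -0.0906, 0.1441]
eef_rot: [-0.065, 2.198, -2.194]
contact_force: [-0.5, -0.4, 0.9]
finger_gap: 0.749
 t11.83 turn [ 0.1  -0.01  0.26] shift(after turn) [ 0.3 -3.9 -0.1] | world d [-0.3  0.1  3.9] F [-0.5 -0.4  0.9] gap 0.749 axes x [-1.   -0.05 -0.  ] z [ 0.05 -1.    0.  ]
```

View pics/e2.png

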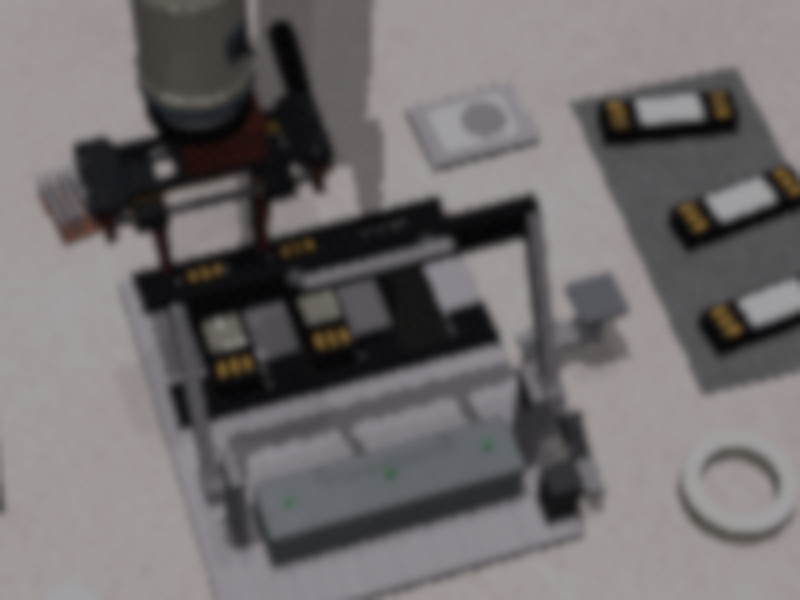

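```bash
python3 -m handwheel '0 20 0 0 0 0 0.75;0 25 0 0 0 0 0.75;0 25 0 0 0 0 0.75;0 18 0 0 0 0 0.75;0 12 0 0 0 0 0.75;0 8 0 0 0 0 0.75;0 4 0 0 0 0 0.75;0 0 0 0 0 0 0.75'
python3 -m handwheel '0 0 0 0 0 0 0.2;0 0 0 0 0 0 0.2;0 0 0 0 0 0 0.2;0 0 0 0 0 0 0.2;0 0 0 0 0 0 0.2;0 0 0 0 0 0 0.2;0 0 0 0 0 0 0.2;0 0 0 0 0 0 0.2;0 0 0 0 0 0 0.2;0 0 0 0 0 0 0.2' 25
python3 -c "
from h import *
to([.519,-.0905,.034],-np.pi/2+YAW)
grab('scene','e3.png',(160,130,360,280),4)
"
```

```text
time: 12.55
eef_pos: [0.5201, -0.0906, 0.0345]
eef_rot: [-0.06, 2.193, -2.193]
contact_force: [-0.1, -0.3, -0.0]
finger_gap: 0.752
time: 13.38
eef_pos: [0.5198, -0.0907, 0.0345]
eef_rot: [-0.06, 2.193, -2.193]
contact_force: [-1.2, 0.3, 3.8]
finger_gap: 0.412
 t13.38 turn [-0.    0.02 -0.04] shift(after turn) [ 0.8  2.5 -0.3] | world d [-0.8  0.2 -2.5] F [-1.2  0.3  3.8] gap 0.412 axes x [-1.   -0.05 -0.  ] z [ 0.05 -1.    0.  ]
```

View pics/e3.png

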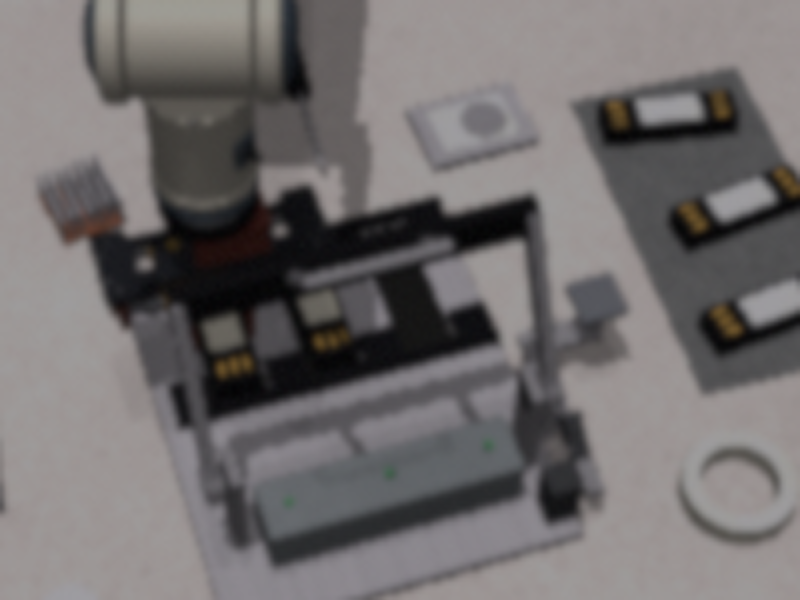

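```bash
python3 -m handwheel '0 -4 0 0 0 0 0.2;0 -10 0 0 0 0 0.2;0 -15 0 0 0 0 0.2;0 -20 0 0 0 0 0.2;0 -25 0 0 0 0 0.2;0 -20 0 0 0 0 0.2;0 -5 0 0 0 0 0.2;0 0 0 0 0 0 0.2'
python3 -c "
from h import *
to([.554,-.3645,.1335],-np.pi/2-.025)
grab('scene','e4.png',(110,130,310,280),4)
"
```

```text
time: 14.1
eef_pos: [0.5204, -0.091, 0.1349]
eef_rot: [-0.057, 2.191, -2.193]
contact_force: [0.2, 0.5, -2.5]
finger_gap: 0.407
 t14.10 turn [-0.06  4.6  -0.19] shift(after turn) [-40.4   3.4 272.6] | world d [  33.6 -273.5   -3.4] F [ 0.2  0.5 -2.5] gap 0.407 axes x [-1.    0.02  0.  ] z [-0.02 -1.    0.  ]
```

View pics/e4.png

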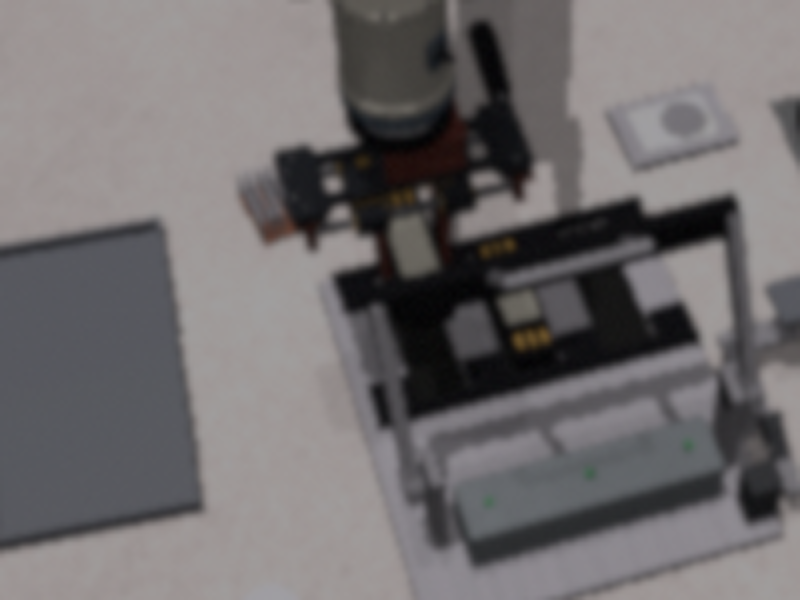

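```bash
python3 -m handwheel '0 0 10 0 4.6 0 0.2;0 0 20 0 0 0 0.2;0 0 25 0 0 0 0.2;0 0 25 0 0 0 0.2;0 0 25 0 0 0 0.2;-4 0 25 0 0 0 0.2;-8 0 25 0 0 0 0.2;-8 0 25 0 0 0 0.2;-8 0 25 0 0 0 0.2;-8 0 25 0 0 0 0.2;-4 0 25 0 0 0 0.2;0 0 18 0 0 0 0.2'
python3 -m handwheel '0 0 0 0 0 0 0.2;0 0 0 0 0 0 0.2'
python3 -c "
from h import *
to([.554,-.3645,.1335],-np.pi/2-.025)
grab('scene','e5.png',(60,130,260,280),4)
"
```

```text
time: 15.15
eef_pos: [0.5529, -0.366, 0.1293]
eef_rot: [-0.024, -2.209, 2.204]
contact_force: [0.1, 0.2, -1.6]
finger_gap: 0.404
time: 15.32
eef_pos: [0.5525, -0.3648, 0.1298]
eef_rot: [-0.025, -2.209, 2.203]
contact_force: [0.1, 0.5, -0.9]
finger_gap: 0.405
 t15.32 turn [ 0.16 -0.09  0.22] shift(after turn) [-1.5 -1.7 -0.4] | world d [1.5 0.3 1.7] F [ 0.1  0.5 -0.9] gap 0.405 axes x [-1.    0.02  0.  ] z [-0.02 -1.    0.  ]
```

View pics/e5.png

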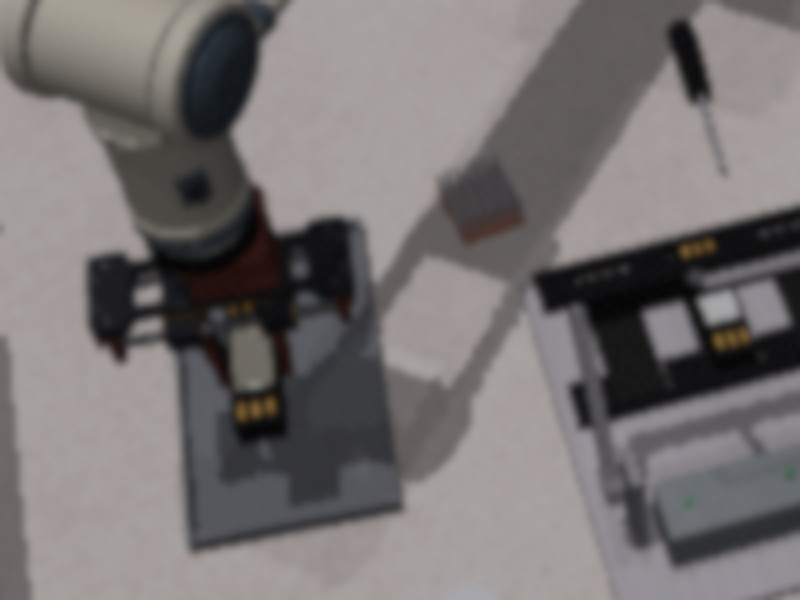

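```bash
python3 -m handwheel '-1.5 20 0 0 0 0 0.2;0 25 0 0 0 0 0.2;0 25 0 0 0 0 0.2;0 16 0 0 0 0 0.2;0 9 0 0 0 0 0.2;0 5 0 0 0 0 0.2;0 1 0 0 0 0 0.2;0 0 0 0 0 0 0.2'
python3 -c "
from h import *
to([.554,-.3645,.0285],-np.pi/2-.025)"
```

```text
time: 16.03
eef_pos: [0.5555, -0.3645, 0.0328]
eef_rot: [-0.028, -2.209, 2.21]
contact_force: [0.0, 0.7, -0.9]
finger_gap: 0.406
 t16.03 turn [-0.03  0.02 -0.05] shift(after turn) [1.5 6.3 0.1] | world d [-1.5 -0.  -6.3] F [ 0.   0.7 -0.9] gap 0.406 axes x [-1.    0.02  0.  ] z [-0.02 -1.    0.  ]
```

```bash
python3 -m handwheel '1 3 0 0 0 0 0.2;0 2.3 0 0 0 0 0.2;0 0 0 0 0 0 0.2'
python3 -c "
from h import *
to([.554,-.3645,.0285],-np.pi/2-.025)"
```

```text
time: 16.28
eef_pos: [0.5542, -0.3648, 0.027]
eef_rot: [-0.028, -2.209, 2.21]
contact_force: [-0.1, 0.2, -2.5]
finger_gap: 0.406
 t16.28 turn [-0.03 -0.01 -0.04] shift(after turn) [ 0.2  0.5 -0.3] | world d [-0.2  0.3 -0.5] F [-0.1  0.2 -2.5] gap 0.406 axes x [-1.    0.02  0.  ] z [-0.02 -1.    0.  ]
```

```bash
python3 -m handwheel '0 1 0 0 0 0 0.2;0 0 0 0 0 0 0.2'
python3 -m handwheel '0 0 0 0 0 0 0.75;0 0 0 0 0 0 0.75;0 0 0 0 0 0 0.75;0 0 0 0 0 0 0.75;0 0 0 0 0 0 0.75;0 0 0 0 0 0 0.75;0 -5 0 0 0 0 0.75;0 -15 0 0 0 0 0.75;0 -25 0 0 0 0 0.75;0 -30 0 0 0 0 0.75;0 -30 0 0 0 0 0.75;0 0 0 0 0 0 0.75'
python3 -c "
from h import *
to(dock(-75,0,140),-np.pi/2+YAW)
grab('scene','e6.png',(60,130,260,280),4)"
```

```text
time: 16.45
eef_pos: [0.5543, -0.3649, 0.0265]
eef_rot: [-0.029, -2.209, 2.21]
contact_force: [-2.0, 0.0, 1.1]
finger_gap: 0.41
time: 17.45
eef_pos: [0.5563, -0.3663, 0.1396]
eef_rot: [-0.039, -2.206, 2.221]
contact_force: [0.6, -0.8, 1.7]
finger_gap: 0.755
 t17.45 turn [-0.42 -4.58 -0.55] shift(after turn) [  22.7    1.6 -354.9] | world d [-42.2 353.1  -1.6] F [ 0.6 -0.8  1.7] gap 0.755 axes x [-1.   -0.05 -0.  ] z [ 0.05 -1.    0.  ]
```

View pics/e6.png

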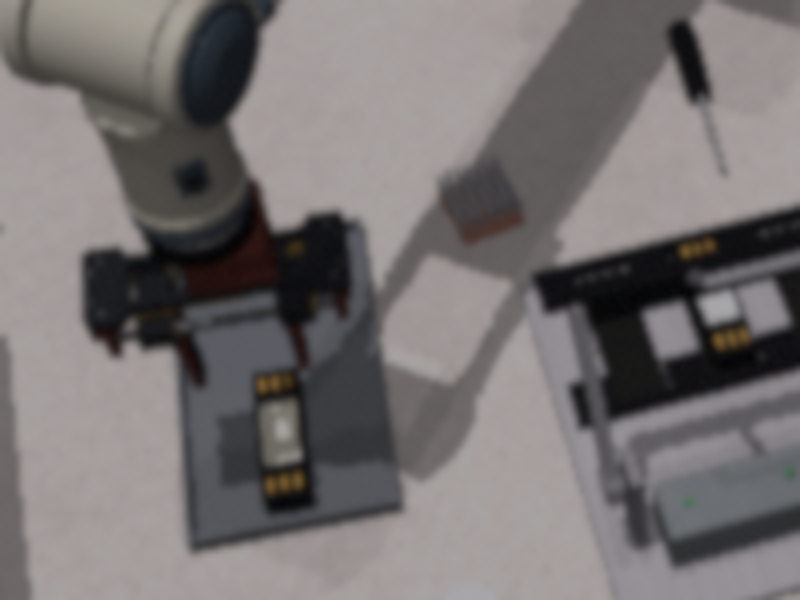

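```bash
python3 -m handwheel '4 0 -15 0 -4.58 0 0.75;6 0 -28 0 0 0 0.75;6 0 -32 0 0 0 0.75;6 0 -32 0 0 0 0.75;1 0 -32 0 0 0 0.75;0 0 -32 0 0 0 0.75;0 0 -32 0 0 0 0.75;0 0 -32 0 0 0 0.75;0 0 -32 0 0 0 0.75;0 0 -32 0 0 0 0.75;0 0 -28 0 0 0 0.75;0 0 -22 0 0 0 0.75'
python3 -m handwheel '0 0 -6 0 0 0 0.75;0 0 0 0 0 0 0.75;0 0 0 0 0 0 0.75'
python3 -c "
from h import *
to(dock(-75,0,35),-np.pi/2+YAW)
to([.513,-.012,.035],-np.pi/2+YAW)
grab('scene','f1.png',(160,130,360,280),4)"
```

```text
time: 18.5
eef_pos: [0.5122, -0.0149, 0.1295]
eef_rot: [-0.063, 2.194, -2.193]
contact_force: [-0.2, 1.1, 0.0]
finger_gap: 0.749
time: 18.75
eef_pos: [0.5126, -0.0115, 0.13]
eef_rot: [-0.062, 2.193, -2.194]
contact_force: [0.1, 0.2, -0.5]
finger_gap: 0.749
 t18.75 turn [-0.03  0.03  0.06] shift(after turn) [-1.4 97.   1.7] | world d [  1.5  -1.6 -97. ] F [ 0.1  0.2 -0.5] gap 0.749 axes x [-1.   -0.05 -0.  ] z [ 0.05 -1.    0.  ]
 t18.75 turn [-0.03  0.03  0.06] shift(after turn) [-0.4 97.   0.5] | world d [  0.4  -0.5 -97. ] F [ 0.1  0.2 -0.5] gap 0.749 axes x [-1.   -0.05 -0.  ] z [ 0.05 -1.    0.  ]
```

View pics/f1.png

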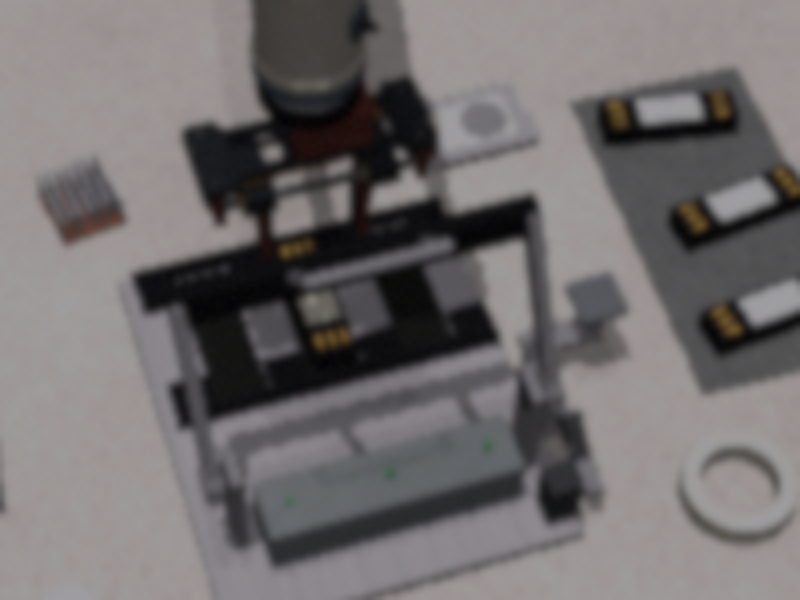

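```bash
python3 -m handwheel '0 18 1 0 0 0 0.75;0 25 0 0 0 0 0.75;0 25 0 0 0 0 0.75;0 15 0 0 0 0 0.75;0 8 0 0 0 0 0.75;0 5 0 0 0 0 0.75;0 1 0 0 0 0 0.75;0 0 0 0 0 0 0.75'
python3 -m handwheel '0 0 0 0 0 0 0.2;0 0 0 0 0 0 0.2;0 0 0 0 0 0 0.2;0 0 0 0 0 0 0.2;0 0 0 0 0 0 0.2;0 0 0 0 0 0 0.2;0 0 0 0 0 0 0.2;0 0 0 0 0 0 0.2;0 0 0 0 0 0 0.2;0 0 0 0 0 0 0.2' 25
python3 -c "
from h import *
to([.513,-.012,.035],-np.pi/2+YAW)"
```

```text
time: 19.47
eef_pos: [0.5133, -0.0126, 0.0343]
eef_rot: [-0.059, 2.193, -2.194]
contact_force: [0.1, 0.7, 0.7]
finger_gap: 0.75
time: 20.3
eef_pos: [0.5131, -0.0119, 0.0341]
eef_rot: [-0.06, 2.194, -2.193]
contact_force: [-0.7, 2.1, 4.4]
finger_gap: 0.411
 t20.30 turn [ 0.02  0.01 -0.04] shift(after turn) [0.1 1.1 0.1] | world d [-0.1 -0.1 -1.1] F [-0.7  2.1  4.4] gap 0.411 axes x [-1.   -0.05 -0.  ] z [ 0.05 -1.    0.  ]
```

```bash
python3 -m handwheel '0 -4 0 0 0 0 0.2;0 -10 0 0 0 0 0.2;0 -15 0 0 0 0 0.2;0 -20 0 0 0 0 0.2;0 -25 0 0 0 0 0.2;0 -20 0 0 0 0 0.2;0 -5 0 0 0 0 0.2;0 0 0 0 0 0 0.2'
python3 -c "
from h import *
to([.422,-.3615,.1335],-np.pi/2-.025)
"
```

```text
time: 20.97
eef_pos: [0.5137, -0.0124, 0.1346]
eef_rot: [-0.056, 2.191, -2.193]
contact_force: [1.3, -0.6, -1.9]
finger_gap: 0.409
 t20.97 turn [-0.04  4.57 -0.19] shift(after turn) [ 82.9   3.1 351.3] | world d [ -91.7 -349.1   -3.1] F [ 1.3 -0.6 -1.9] gap 0.409 axes x [-1.    0.02  0.  ] z [-0.02 -1.    0.  ]
```

```bash
python3 -m handwheel '2 0 12 0 4.57 0 0.2;6 0 24 0 0 0 0.2;6 0 26 0 0 0 0.2;6 0 26 0 0 0 0.2;6 0 26 0 0 0 0.2;6 0 26 0 0 0 0.2;6 0 26 0 0 0 0.2;6 0 26 0 0 0 0.2;6 0 26 0 0 0 0.2;6 0 26 0 0 0 0.2;6 0 26 0 0 0 0.2;6 0 26 0 0 0 0.2'
python3 -m handwheel '6 0 26 0 0 0 0.2;6 0 20 0 0 0 0.2;3 0 9 0 0 0 0.2;0 0 0 0 0 0 0.2;0 0 0 0 0 0 0.2'
python3 -c "
from h import *
to([.422,-.3615,.1335],-np.pi/2-.025)
grab('scene','g1.png',(60,130,260,280),4)"
```

```text
time: 21.97
eef_pos: [0.4371, -0.3072, 0.1301]
eef_rot: [-0.024, -2.21, 2.205]
contact_force: [-0.5, -0.7, -2.5]
finger_gap: 0.412
time: 22.38
eef_pos: [0.4218, -0.3604, 0.1312]
eef_rot: [-0.027, -2.21, 2.205]
contact_force: [-0.5, 0.1, -2.1]
finger_gap: 0.406
 t22.38 turn [ 0.13 -0.03  0.09] shift(after turn) [-0.3 -0.3  1.1] | world d [ 0.2 -1.1  0.3] F [-0.5  0.1 -2.1] gap 0.406 axes x [-1.    0.02  0.  ] z [-0.02 -1.    0.  ]
```

View pics/g1.png

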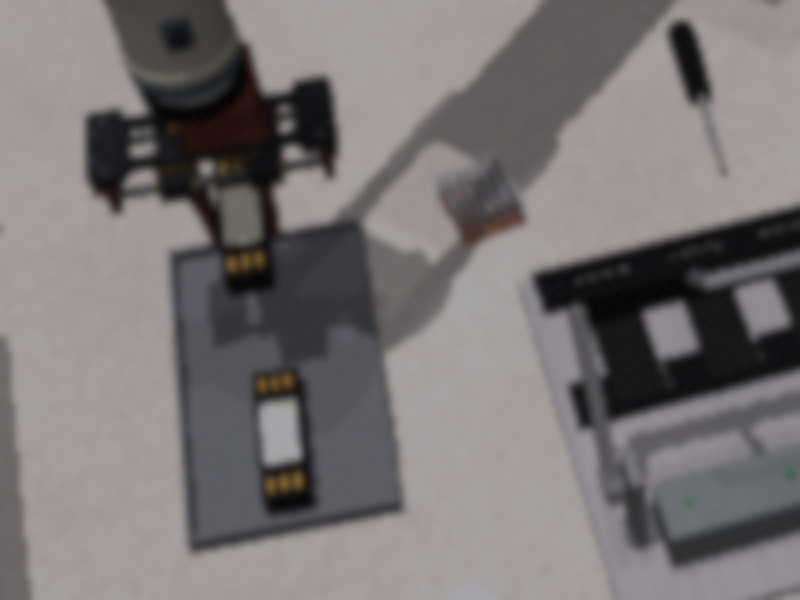

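```bash
python3 -m handwheel '0 20 0 0 0 0 0.2;0 25 0 0 0 0 0.2;0 25 0 0 0 0 0.2;0 16 0 0 0 0 0.2;0 9 0 0 0 0 0.2;0 6 0 0 0 0 0.2;0 3 0 0 0 0 0.2;0 0 0 0 0 0 0.2'
```

```text
time: 23.1
eef_pos: [0.4225, -0.3608, 0.0289]
eef_rot: [-0.027, -2.209, 2.21]
contact_force: [0.1, -0.1, -2.0]
finger_gap: 0.41
```

```bash
python3 -m handwheel '0 1.7 0 0 0 0 0.2;0 1 0 0 0 0 0.2;0 0 0 0 0 0 0.2'
python3 -m handwheel '0 0 0 0 0 0 0.75;0 0 0 0 0 0 0.75;0 0 0 0 0 0 0.75;0 0 0 0 0 0 0.75;0 0 0 0 0 0 0.75;0 0 0 0 0 0 0.75;0 -5 0 0 0 0 0.75;0 -15 0 0 0 0 0.75;0 -25 0 0 0 0 0.75;0 -30 0 0 0 0 0.75;0 -30 0 0 0 0 0.75;0 0 0 0 0 0 0.75'
python3 -c "
from h import *
grab('scene','g2.png',(60,100,400,280),2.3)"
```

```text
time: 23.35
eef_pos: [0.4225, -0.3614, 0.0267]
eef_rot: [-0.029, -2.208, 2.21]
contact_force: [0.8, -0.2, -2.3]
finger_gap: 0.409
time: 24.35
eef_pos: [0.4242, -0.363, 0.139]
eef_rot: [-0.037, -2.204, 2.222]
contact_force: [-0.1, -0.3, 1.3]
finger_gap: 0.745
```

View pics/g2.png

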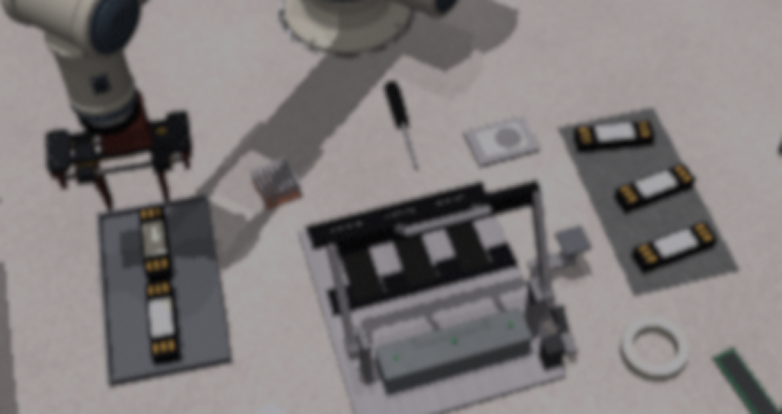

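Both tested packs lie flat in the tray, end to end. Next I measure the waiting packs and the empty bays from the top camera.

Run:
```python
from h import *
np.set_printoptions(precision=4,suppress=True)
grab('top','k1.png',(110,110,310,260),4)
def packs(fn,n,box,z):
    im=cv2.imread(fn);hsv=cv2.cvtColor(im,cv2.COLOR_BGR2HSV)
    m=((hsv[...,0]>15)&(hsv[...,0]<35)&(hsv[...,1]>110)&(hsv[...,2]>80)).astype('uint8')
    k=np.zeros_like(m);k[box[1]:box[3],box[0]:box[2]]=1;m*=k
    m=cv2.dilate(m,np.ones((3,3)))
    q,l,s,c=cv2.connectedComponentsWithStats(m)
    return [(cast(n,c[i],z)[:3],s[i,4],c[i]) for i in range(1,q) if s[i,4]>15]
grab('scene','k2.png')
for fn,n,box in(('pics/raw_k1.png','top',(100,100,175,260)),('pics/raw_k2.png','scene',(300,130,390,230))):
    P=packs(fn,n,box,.027)
    for p in P: print(n,p)
    used=set()
    for i in range(len(P)):
        for j in range(i):
            d=P[i][0]-P[j][0]
            if .08<np.hypot(*d[:2])<.11:
                a=np.arctan2(d[1],d[0]); print(n,'pack',(P[i][0]+P[j][0])/2,'long axis deg',np.degrees(a)%180,'L',np.hypot(*d[:2]))
```

```text
top (array([0.6131, 0.3037, 0.027 ]), np.int32(56), array([157.6786, 168.2857]))
top (array([0.5969, 0.3946, 0.027 ]), np.int32(55), array([129.3636, 173.5273]))
top (array([0.5073, 0.3144, 0.027 ]), np.int32(54), array([153.5, 200.5]))
top (array([0.4892, 0.4048, 0.027 ]), np.int32(60), array([124.9, 206.5]))
top (array([0.3944, 0.3801, 0.027 ]), np.int32(61), array([131.623 , 236.1475]))
top (array([0.3837, 0.2888, 0.027 ]), np.int32(62), array([160.5806, 239.1129]))
top pack [0.605  0.3491 0.027 ] long axis deg 100.08998285059504 L 0.0923569614007386
top pack [0.5602 0.309  0.027 ] long axis deg 174.2251210597913 L 0.10631990404837813
top pack [0.543  0.3997 0.027 ] long axis deg 174.57349087893743 L 0.10818149737703514
top pack [0.4982 0.3596 0.027 ] long axis deg 101.31269287329997 L 0.09225361664646252
top pack [0.4418 0.3924 0.027 ] long axis deg 14.636784509756922 L 0.09797048310212171
top pack [0.3891 0.3345 0.027 ] long axis deg 83.30983335564157 L 0.0918460863661364
scene (array([0.3958, 0.382 , 0.027 ]), np.int32(36), array([339.7778, 155.7222]))
scene (array([0.3827, 0.2
[... 219 characters left out ...]
4]))
scene (array([0.5968, 0.3962, 0.027 ]), np.int32(52), array([365.4231, 200.2692]))
scene (array([0.6134, 0.3054, 0.027 ]), np.int32(57), array([341.0526, 209.8246]))
scene pack [0.3892 0.3364 0.027 ] long axis deg 81.87079280315315 L 0.09209897557357097
scene pack [0.4427 0.3947 0.027 ] long axis deg 15.257528581091899 L 0.09723311564287056
scene pack [0.4976 0.3616 0.027 ] long axis deg 99.98328293290446 L 0.09324152866845059
scene pack [0.5432 0.4019 0.027 ] long axis deg 173.97195010600817 L 0.1077988177150972
scene pack [0.5595 0.3105 0.027 ] long axis deg 174.51240568275605 L 0.10813183640768786
scene pack [0.6051 0.3508 0.027 ] long axis deg 100.35354386542278 L 0.0923535899331982
```

View pics/k1.png

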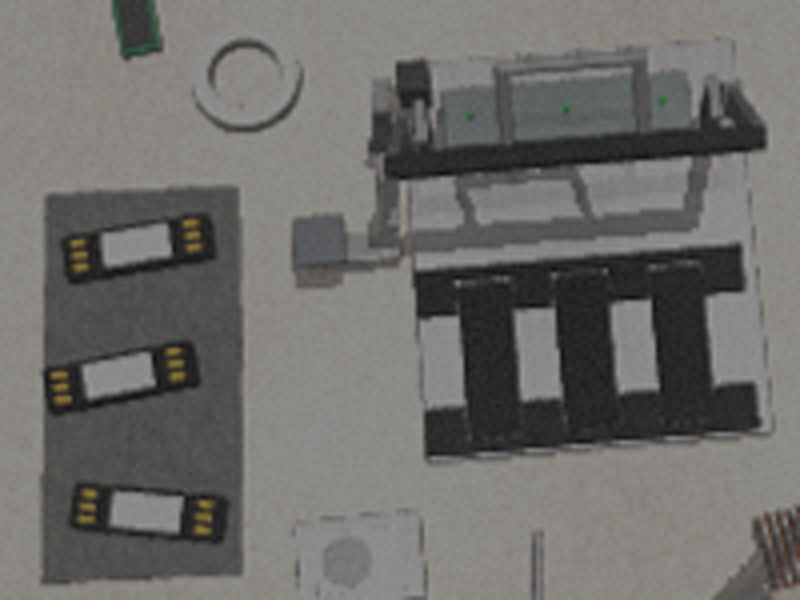

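```bash
sed -i 's/^O=.*/O=np.array([0.589,-0.0077]); YAW=0.055/' h.py
python3 - <<'E'
from h import *
np.set_printoptions(precision=4,suppress=True)
for a in((492,355),(586.5,347),(684.5,342)): print(cast("top",un(a,(110,110),4,4),.012))
print(dock(-75,78,12),dock(-75,0,12),dock(-75,-78,12))
to([.605,.350,.150],np.radians(10.2))
to([.498,.3605,.150],np.radians(10.7))
E
```

```text
[0.5132 0.062  0.012 ]
[ 0.5187 -0.0146  0.012 ]
[ 0.5217 -0.0942  0.012 ]
[0.5098 0.0661 0.012 ] [ 0.5141 -0.0118  0.012 ] [ 0.5184 -0.0897  0.012 ]
 t24.50 turn [  -0.04 -101.62    0.  ] shift(after turn) [-667.5  -16.9  305.9] | world d [182.8 711.1  16.9] F [-0.6  0.4 -0.3] gap 0.750 axes x [ 0.18 -0.98  0.  ] z [0.98 0.18 0.  ]
 t24.50 turn [  -0.04 -102.12    0.  ] shift(after turn) [-695.   -16.9  208.5] | world d [ 75.8 721.6  16.9] F [-0.6  0.4 -0.3] gap 0.750 axes x [ 0.19 -0.98  0.  ] z [0.98 0.19 0.  ]
```

```bash
sed -i 's/^O=.*/O=np.array([0.589,-0.0086]); YAW=0.055/' h.py;  python3 -m handwheel '-1 -2 -15 0 0 0 0.75;-2 -2 -28 0 0 0 0.75;-3 -2 -36 0 0 0 0.75;-3 -2 -36 0 0 0 0.75;-3 -2 -36 0 0 0 0.75;-3 -2 -36 0 0 0 0.75;-3 -2 -36 0 0 0 0.75;-3 -1 -36 0 0 0 0.75;-3 0 -36 0 0 0 0.75;-3 0 -36 0 0 0 0.75;-3 0 -36 0 0 0 0.75;-3 0 -36 0 0 0 0.75'
python3 -m handwheel '-3 0 -36 0 0 0 0.75;-3 0 -36 0 0 0 0.75;-3 0 -36 0 0 0 0.75;-3 0 -36 0 0 0 0.75;-3 0 -36 0 0 0 0.75;-3 0 -36 0 0 0 0.75;-3 0 -36 0 0 0 0.75;-3 0 -36 0 0 0 0.75;-3 0 -26 0 0 0 0.75;-1 0 -10 0 0 0 0.75;0 0 0 0 0 0 0.75;0 0 0 0 0 0 0.75'
python3 -c "
from h import *
to([.498,.3605,.150],np.radians(10.7))"
```

```text
time: 25.5
eef_pos: [0.4636, 0.0435, 0.1443]
eef_rot: [-0.024, -2.208, 2.208]
contact_force: [-0.2, -0.6, 0.3]
finger_gap: 0.749
time: 26.5
eef_pos: [0.5003, 0.3636, 0.1446]
eef_rot: [-0.024, -2.206, 2.21]
contact_force: [0.4, 0.4, -0.0]
finger_gap: 0.748
 t26.50 turn [ 2.0000e-02 -1.0208e+02  1.9000e-01] shift(after turn) [ 2.6 -3.4 -2.8] | world d [-2.3 -3.1  3.4] F [ 0.4  0.4 -0. ] gap 0.748 axes x [ 0.19 -0.98  0.  ] z [0.98 0.19 0.  ]
```

```bash
python3 -m handwheel '0 0 0 0 -6.8 0 0.8;0 0 0 0 -6.8 0 0.8;0 0 0 0 -6.8 0 0.8;0 0 0 0 -6.8 0 0.8;0 0 0 0 -6.8 0 0.8;0 0 0 0 -6.8 0 0.8;0 0 0 0 -6.8 0 0.8;0 0 0 0 -6.8 0 0.8;0 0 0 0 -6.8 0 0.8;0 0 0 0 -6.8 0 0.8;0 0 0 0 -6.8 0 0.8;0 0 0 0 -6.8 0 0.8'
python3 -m handwheel '0 0 0 0 -6.8 0 0.8;0 0 0 0 -6.8 0 0.8;0 0 0 0 -6.8 0 0.8;2.6 0 -2.8 0 0 0 0.8;0 0 0 0 0 0 0.8;0 0 0 0 0 0 0.8'
python3 -c "
from h import *
to([.498,.3605,.027],np.radians(10.7))
grab('top','l1.png',(90,110,290,260),4)
grab('scene','l2.png',(250,100,450,250),4)"
```

```text
time: 27.5
eef_pos: [0.5012, 0.3619, 0.1461]
eef_rot: [-1.126, 1.332, -1.332]
contact_force: [-0.4, -0.4, 0.2]
finger_gap: 0.801
time: 28.0
eef_pos: [0.4989, 0.3599, 0.1462]
eef_rot: [-1.289, 1.076, -1.076]
contact_force: [-0.3, -0.5, 0.8]
finger_gap: 0.802
 t28.00 turn [-0.01 -0.4   0.01] shift(after turn) [ -0.8 121.2  -0.7] | world d [  -0.9    0.6 -121.2] F [-0.3 -0.5  0.8] gap 0.802 axes x [ 0.19 -0.98  0.  ] z [0.98 0.19 0.  ]
```

View pics/l2.png

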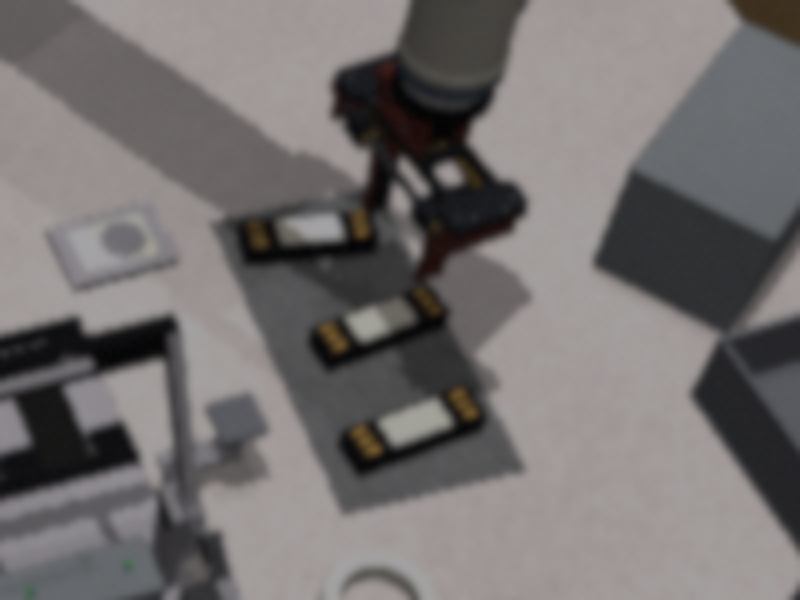

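```bash
python3 -m handwheel '0 20 0 0 0 0 0.75;0 28 0 0 0 0 0.75;0 28 0 0 0 0 0.75;0 20 0 0 0 0 0.75;0 12 0 0 0 0 0.75;0 8 0 0 0 0 0.75;0 5 0 0 0 0 0.75;0 0 0 0 0 0 0.75'
python3 -m handwheel '0 0 0 0 0 0 0.2;0 0 0 0 0 0 0.2;0 0 0 0 0 0 0.2;0 0 0 0 0 0 0.2;0 0 0 0 0 0 0.2;0 0 0 0 0 0 0.2;0 0 0 0 0 0 0.2;0 0 0 0 0 0 0.2;0 0 0 0 0 0 0.2;0 0 0 0 0 0 0.2;0 0 0 0 0 0 0.2' 25
python3 -c "
from h import *
to([.498,.3605,.027],np.radians(10.7))"
```

```text
time: 28.77
eef_pos: [0.4989, 0.3611, 0.0247]
eef_rot: [-1.291, 1.073, -1.072]
contact_force: [-0.1, 0.0, 1.0]
finger_gap: 0.751
time: 29.68
eef_pos: [0.499, 0.3613, 0.0256]
eef_rot: [-1.29, 1.072, -1.072]
contact_force: [-1.3, -0.5, 5.4]
finger_gap: 0.408
 t29.68 turn [-0.03 -0.12 -0.02] shift(after turn) [ 0.6  0.6 -1.1] | world d [-1.  -0.8 -0.6] F [-1.3 -0.5  5.4] gap 0.408 axes x [ 0.19 -0.98  0.  ] z [0.98 0.19 0.  ]
```

```bash
python3 -m handwheel '0 -4 0 0 0 0 0.2;0 -10 0 0 0 0 0.2;0 -18 0 0 0 0 0.2;0 -25 0 0 0 0 0.2;0 -25 0 0 0 0 0.2;0 -25 0 -0 -5 0 0.2;0 -13 0 0 -6.5 0 0.2;0 -5 0 0 -6.5 0 0.2;0 0 0 0 -6.5 0 0.2;0 0 0 0 -6.5 0 0.2;0 0 0 0 -6.5 0 0.2;0 0 0 0 -6.5 0 0.2'
python3 -m handwheel '0 0 0 0 -6.5 0 0.2;0 0 0 0 -6.5 0 0.2;0 0 0 0 -6.5 0 0.2;0 0 0 0 -6.5 0 0.2;0 0 0 0 -6.5 0 0.2;0 0 0 0 -6.5 0 0.2;0 0 0 0 -6 0 0.2;0 0 0 0 0 0 0.2'
python3 -c "
from h import *
g=dock(-75,-78,0);print(g)
to([*g[:2],.150],np.pi/2+YAW)
grab('scene','m2.png',(250,100,450,250),4)"
```

```text
time: 30.68
eef_pos: [0.4988, 0.3609, 0.1499]
eef_rot: [-1.518, 0.48, -0.48]
contact_force: [-0.6, 0.9, -2.9]
finger_gap: 0.409
time: 31.35
eef_pos: [0.4988, 0.3609, 0.1498]
eef_rot: [-1.567, -0.134, 0.134]
contact_force: [-0.2, 0.5, -2.5]
finger_gap: 0.407
[ 0.51840125 -0.09060498  0.        ]
 t31.35 turn [ 0.02  6.63 -0.02] shift(after turn) [  -5.3    1.8 -451.9] | world d [  19.6 -451.5   -1.8] F [-0.2  0.5 -2.5] gap 0.407 axes x [1.   0.05 0.  ] z [-0.05  1.    0.  ]
```

View pics/m2.png

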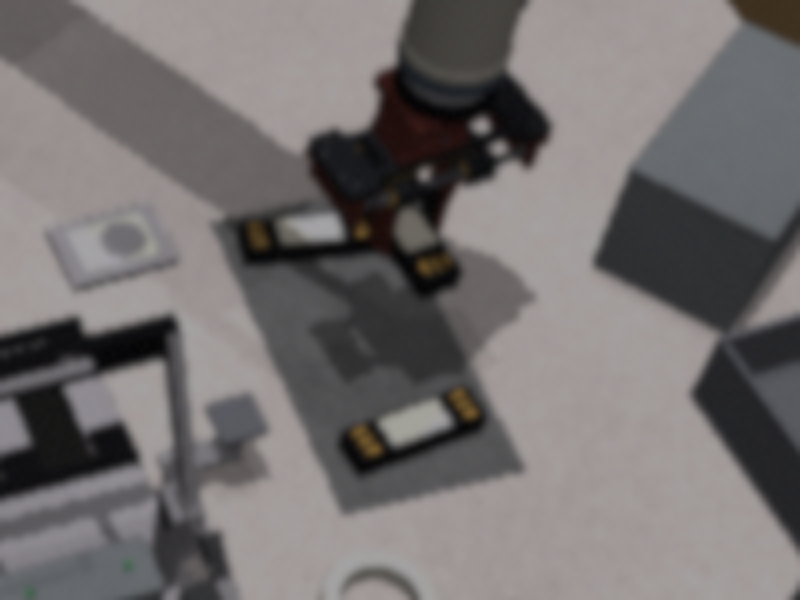

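```bash
python3 -m handwheel '0 0 0 0 6.63 0 0.2;0 0 -12 0 0 0 0.2;0 0 -24 0 0 0 0.2;0 0 -30 0 0 0 0.2;0 0 -30 0 0 0 0.2;0 0 -30 0 0 0 0.2;0 0 -30 0 0 0 0.2;0 0 -30 0 0 0 0.2;0 0 -30 0 0 0 0.2;0 0 -30 0 0 0 0.2;0 0 -30 0 0 0 0.2;-2 0 -30 0 0 0 0.2'
python3 -m handwheel '-3 0 -30 0 0 0 0.2;0 0 -30 0 0 0 0.2;0 0 -30 0 0 0 0.2;0 0 -25 0 0 0 0.2;0 0 -15 0 0 0 0.2;0 0 -10 0 0 0 0.2;0 0 -5 0 0 0 0.2;0 0 0 0 0 0 0.2;0 0 0 0 0 0 0.2'
python3 -c "
from h import *
g=dock(-75,-78,0);print(g)
to([*g[:2],.150],np.pi/2+YAW)
grab('scene','m3.png',(160,130,360,280),4)
grab('top','m4.png',(160,100,310,250),4)"
```

```text
time: 32.4
eef_pos: [0.5122, 0.0532, 0.15]
eef_rot: [-1.571, -0.041, 0.041]
contact_force: [-0.1, 0.5, -2.8]
finger_gap: 0.413
time: 33.15
eef_pos: [0.517, -0.0891, 0.1499]
eef_rot: [-1.57, -0.041, 0.041]
contact_force: [0.1, -0.1, -3.0]
finger_gap: 0.409
[ 0.51840125 -0.09060498  0.        ]
 t33.15 turn [-0.03 -0.18 -0.  ] shift(after turn) [ 1.4  1.9 -1.6] | world d [ 1.5 -1.5 -1.9] F [ 0.1 -0.1 -3. ] gap 0.409 axes x [1.   0.05 0.  ] z [-0.05  1.    0.  ]
```

View pics/m3.png

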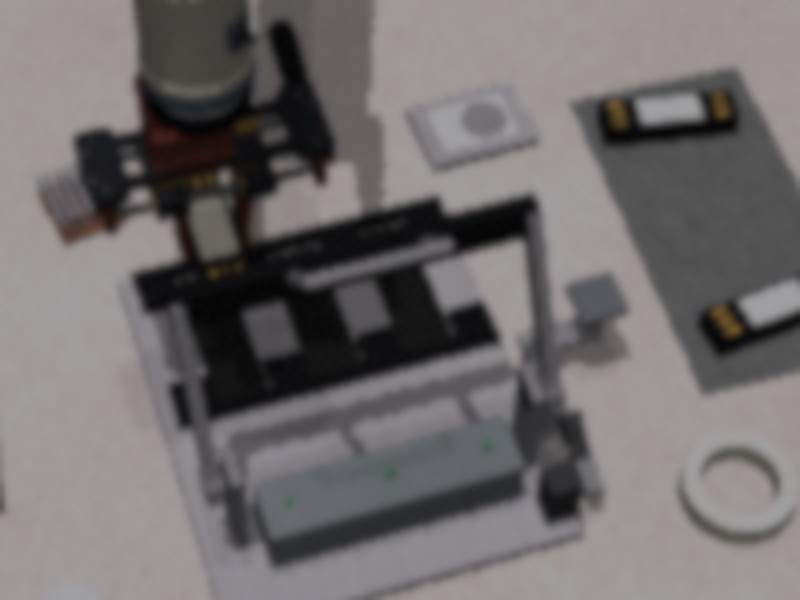

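```bash
python3 -m handwheel '1.4 15 -1.6 0 0 0 0.2;0 25 0 0 0 0 0.2;0 25 0 0 0 0 0.2;0 18 0 0 0 0 0.2;0 10 0 0 0 0 0.2;0 6 0 0 0 0 0.2;0 5 0 0 0 0 0.2;0 4 0 0 0 0 0.2;0 3 0 0 0 0 0.2;0 0 0 0 0 0 0.2'
python3 -c "
from h import *
g=dock(-75,-78,0)
to([*g[:2],.0366],np.pi/2+YAW)"
```

```text
time: 34.08
eef_pos: [0.5188, -0.0911, 0.0392]
eef_rot: [-1.571, -0.041, 0.04]
contact_force: [-0.1, 0.2, -2.5]
finger_gap: 0.408
 t34.08 turn [ 0.01 -0.2   0.03] shift(after turn) [-0.4  4.6  0.5] | world d [-0.4  0.5 -4.6] F [-0.1  0.2 -2.5] gap 0.408 axes x [1.   0.05 0.  ] z [-0.05  1.    0.  ]
```

```bash
python3 -m handwheel '0 2 0 0 0 0 0.2;0 2 0 0 0 0 0.2;0 1 0 0 0 0 0.2;0 0 0 0 0 0 0.2'
python3 -m handwheel '0 0 0 0 0 0 0.68;0 0 0 0 0 0 0.68;0 0 0 0 0 0 0.68;0 0 0 0 0 0 0.68;0 0 0 0 0 0 0.68;0 0 0 0 0 0 0.68;0 -5 0 0 0 0 0.68;0 -15 0 0 0 0 0.68;0 -25 0 0 0 0 0.68;0 -30 0 0 0 0 0.68;0 -30 0 0 0 0 0.68;0 0 0 0 0 0 0.75'
python3 -c "
from h import *
to([.605,.350,.150],np.radians(10.2))
grab('scene','n3.png',(160,130,360,280),4)
f=grab('scene','n5.png');f=grab('top','n6.png')"
```

```text
time: 34.42
eef_pos: [0.5189, -0.0912, 0.0346]
eef_rot: [-1.571, -0.041, 0.04]
contact_force: [-0.3, 0.0, 0.3]
finger_gap: 0.411
time: 35.42
eef_pos: [0.5212, -0.0917, 0.1468]
eef_rot: [-1.573, -0.049, 0.032]
contact_force: [0.8, 0.5, 0.2]
finger_gap: 0.723
 t35.42 turn [-0.29 82.75  0.63] shift(after turn) [-419.9   -1.2  160.7] | world d [ 83.8 441.7   1.2] F [0.8 0.5 0.2] gap 0.723 axes x [ 0.18 -0.98  0.  ] z [0.98 0.18 0.  ]
```

View pics/n3.png

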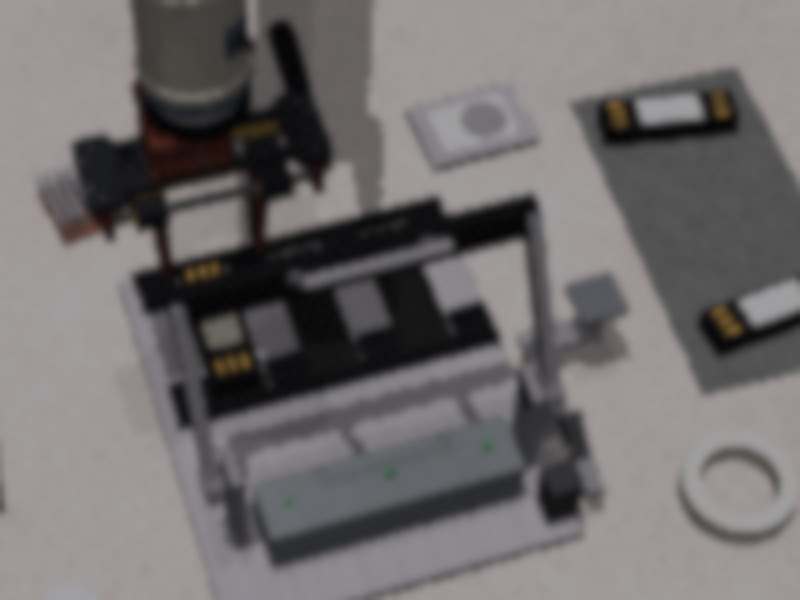

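```bash
python3 -m handwheel '0 0 20 0 0 0 0.75;0 0 36 0 0 0 0.75;0 0 38 0 0 0 0.75;0 0 38 0 0 0 0.75;0 0 38 0 0 0 0.75;0 0 38 0 0 0 0.75;0 0 38 0 0 0 0.75;0 0 38 0 0 0 0.75;0 0 38 0 0 0 0.75;0 0 38 0 0 0 0.75;0 0 36 0 0 0 0.75;0 0 20 0 0 0 0.75'
python3 -m handwheel '0 0 9 0 6.9 0 0.75;0 0 0 0 6.9 0 0.75;0 0 0 0 6.9 0 0.75;0 0 0 0 6.9 0 0.75;0 0 0 0 6.9 0 0.75;0 0 0 0 6.9 0 0.75;0 0 0 0 6.9 0 0.75;0 0 0 0 6.9 0 0.75;0 0 0 0 6.9 0 0.75;0 0 0 0 6.9 0 0.75;0 0 0 0 6.9 0 0.75;0 0 0 0 6.9 0 0.75'
cat >> h.py <<'E'
def packs(n,box,z=.027):
    from station import arm
    im=np.ascontiguousarray(arm.grab_frame(n)["color"][:,:,::-1]);hsv=cv2.cvtColor(im,cv2.COLOR_BGR2HSV)
    m=((hsv[...,0]>15)&(hsv[...,0]<35)&(hsv[...,1]>110)&(hsv[...,2]>70)).astype('uint8')
    k=np.zeros_like(m);k[box[1]:box[3],box[0]:box[2]]=1;m=cv2.dilate(m*k,np.ones((3,3)))
    q,l,s,c=cv2.connectedComponentsWithStats(m); P=[cast(n,c[i],z) for i in range(1,q) if s[i,4]>15]
    for i in range(len(P)):
        for j in range(i):
            d=P[i]-P[j]; L=np.hypot(*d[:2])
            if .085<L<.0965: print(n,'pack',((P[i]+P[j])/2).round(4),'deg %.1f'%(np.degrees(np.arctan2(d[1],d[0]))%180),'L %.4f'%L)
E
python3 -c "
from h import *
to([.605,.350,.150],np.radians(10.2))
packs('scene',(300,130,400,240));packs('top',(100,100,175,260))"
```

```text
time: 36.57
eef_pos: [0.4953, 0.3275, 0.1363]
eef_rot: [-1.571, -0.04, 0.045]
contact_force: [1.2, 0.5, 0.2]
finger_gap: 0.747
time: 37.57
eef_pos: [0.4959, 0.3329, 0.1364]
eef_rot: [-1.289, 1.084, -1.082]
contact_force: [0.6, -0.3, 0.3]
finger_gap: 0.752
 t37.57 turn [ 0.21 -0.39  0.08] shift(after turn) [  2.4 -11.6 110.5] | world d [109.1  17.1  11.6] F [ 0.6 -0.3  0.3] gap 0.752 axes x [ 0.18 -0.98  0.  ] z [0.98 0.18 0.  ]
scene pack [0.6053 0.3509 0.027 ] deg 100.5 L 0.0924
```

```bash
python3 -m handwheel '1 0 15 0 0 0 0.75;1 0 25 0 0 0 0.75;0 0 25 0 0 0 0.75;0 0 25 0 0 0 0.75;0 0 15 0 0 0 0.75;0 8 5.5 0 0 0 0.75;0 0 0 0 0 0 0.75;0 0 0 0 0 0 0.75'
python3 -c "
from h import *
to([.605,.3505,.027],np.radians(10.3))"
```

```text
time: 38.33
eef_pos: [0.6047, 0.3505, 0.1286]
eef_rot: [-1.292, 1.079, -1.076]
contact_force: [-0.6, 0.1, -0.2]
finger_gap: 0.751
 t38.33 turn [ 0.22 -0.06  0.06] shift(after turn) [1.000e-01 1.036e+02 3.000e-01] | world d [   0.3    0.  -103.6] F [-0.6  0.1 -0.2] gap 0.751 axes x [ 0.18 -0.98  0.  ] z [0.98 0.18 0.  ]
```

```bash
python3 -m handwheel '0 20 0 0 0 0 0.75;0 25 0 0 0 0 0.75;0 25 0 0 0 0 0.75;0 14 0 0 0 0 0.75;0 9 0 0 0 0 0.75;0 6 0 0 0 0 0.75;0 4 0 0 0 0 0.75;0 0 0 0 0 0 0.75'
python3 -m handwheel '0 0 0 0 0 0 0.2;0 0 0 0 0 0 0.2;0 0 0 0 0 0 0.2;0 0 0 0 0 0 0.2;0 0 0 0 0 0 0.2;0 0 0 0 0 0 0.2;0 0 0 0 0 0 0.2;0 0 0 0 0 0 0.2;0 0 0 0 0 0 0.2;0 0 0 0 0 0 0.2;0 0 0 0 0 0 0.2' 25
python3 -m handwheel '0 -4 0 0 0 0 0.2;0 -10 0 0 0 0 0.2;0 -18 0 0 0 0 0.2;0 -25 0 0 0 0 0.2;0 -25 0 0 0 0 0.2;0 -25 0 0 0 0 0.2;0 -12 0 0 0 0 0.2;0 -4 0 0 0 0 0.2;0 0 0 0 0 0 0.2'
python3 -c "
from h import *
to([.512,.3505,.150],np.radians(10.3))
grab('scene','p2.png',(250,100,450,250),4)"
```

```text
time: 39.0
eef_pos: [0.6058, 0.351, 0.0283]
eef_rot: [-1.287, 1.077, -1.078]
contact_force: [1.0, -0.0, 0.7]
finger_gap: 0.75
time: 39.92
eef_pos: [0.6058, 0.3509, 0.0285]
eef_rot: [-1.288, 1.078, -1.078]
contact_force: [-2.6, -1.3, 5.1]
finger_gap: 0.415
time: 40.67
eef_pos: [0.6063, 0.3511, 0.1519]
eef_rot: [-1.286, 1.077, -1.078]
contact_force: [0.3, -0.2, -1.8]
finger_gap: 0.406
 t40.67 turn [-0.11 -0.15 -0.03] shift(after turn) [-16.3   3.9 -92.9] | world d [-94.3  -0.6  -3.9] F [ 0.3 -0.2 -1.8] gap 0.406 axes x [ 0.18 -0.98  0.  ] z [0.98 0.18 0.  ]
```

View pics/p2.png

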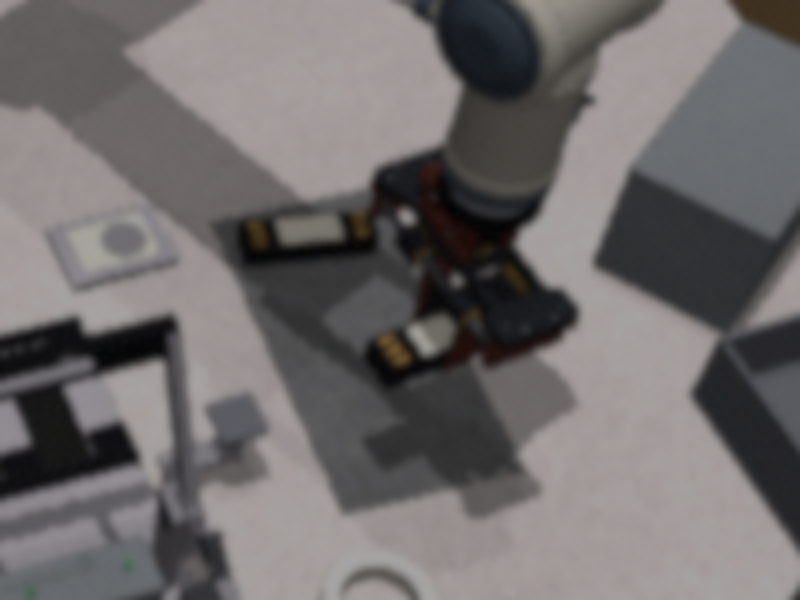

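```bash
python3 -m handwheel '-2 0 -10 0 0 0 0.2;-4 0 -20 0 0 0 0.2;-5 0 -23 0 0 0 0.2;-5 0 -20 0 0 0 0.2;0 0 -15 0 0 0 0.2;0 0 -5 0 0 0 0.2;0 0 0 0 0 0 0.2'
python3 -m handwheel '0 0 0 0 -6.9 0 0.2;0 0 0 0 -6.9 0 0.2;0 0 0 0 -6.9 0 0.2;0 0 0 0 -6.9 0 0.2;0 0 0 0 -6.9 0 0.2;0 0 0 0 -6.9 0 0.2;0 0 0 0 -6.9 0 0.2;0 0 0 0 -6.9 0 0.2;0 0 0 0 -6.9 0 0.2;0 0 0 0 -6.9 0 0.2;0 0 0 0 -6.9 0 0.2;0 0 0 0 -6.9 0 0.2'
python3 -c "
from h import *
g=dock(-75,0,0);print(g)
to([*g[:2],.150],np.pi/2+YAW)"
```

```text
time: 41.3
eef_pos: [0.5101, 0.3499, 0.1491]
eef_rot: [-1.291, 1.078, -1.077]
contact_force: [-0.4, -0.0, -2.2]
finger_gap: 0.406
time: 42.3
eef_pos: [0.5122, 0.3498, 0.1494]
eef_rot: [-1.571, -0.043, 0.045]
contact_force: [0.5, -0.6, -2.1]
finger_gap: 0.409
[ 0.51411341 -0.01272292  0.        ]
 t42.30 turn [ 0.06  0.09 -0.08] shift(after turn) [ -18.     1.4 -362.1] | world d [   1.9 -362.5   -1.4] F [ 0.5 -0.6 -2.1] gap 0.409 axes x [1.   0.05 0.  ] z [-0.05  1.    0.  ]
```

```bash
python3 -m handwheel '-3 0 -12 0 0 0 0.2;-5 0 -24 0 0 0 0.2;-5 0 -30 0 0 0 0.2;-5 0 -30 0 0 0 0.2;0 0 -30 0 0 0 0.2;0 0 -30 0 0 0 0.2;0 0 -30 0 0 0 0.2;0 0 -30 0 0 0 0.2;0 0 -30 0 0 0 0.2;0 0 -30 0 0 0 0.2;0 0 -30 0 0 0 0.2;0 0 -24 0 0 0 0.2'
python3 -m handwheel '0 0 -16 0 0 0 0.2;0 0 -10 0 0 0 0.2;0 0 -6 0 0 0 0.2;0 0 0 0 0 0 0.2;0 0 0 0 0 0 0.2'
python3 -c "
from h import *
g=dock(-75,0,0)
to([*g[:2],.0395],np.pi/2+YAW)
grab('scene','p3.png',(160,130,360,280),4)"
```

```text
time: 43.3
eef_pos: [0.5108, 0.017, 0.15]
eef_rot: [-1.571, -0.038, 0.04]
contact_force: [-0.1, -0.5, -1.2]
finger_gap: 0.411
time: 43.72
eef_pos: [0.5122, -0.0119, 0.1506]
eef_rot: [-1.57, -0.04, 0.041]
contact_force: [0.2, -0.1, -2.5]
finger_gap: 0.408
 t43.72 turn [-0.03 -0.21 -0.03] shift(after turn) [  1.8 113.1  -1. ] | world d [   1.9   -0.9 -113.1] F [ 0.2 -0.1 -2.5] gap 0.408 axes x [1.   0.05 0.  ] z [-0.05  1.    0.  ]
```

View pics/p3.png

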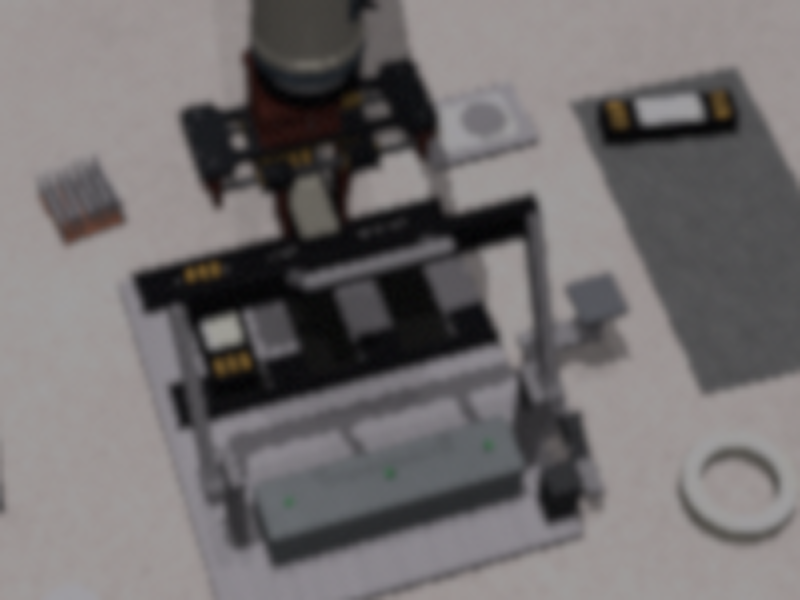

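```bash
python3 -m handwheel '1.5 15 -1 0 0 0 0.2;0 25 0 0 0 0 0.2;0 25 0 0 0 0 0.2;0 18 0 0 0 0 0.2;0 10 0 0 0 0 0.2;0 6 0 0 0 0 0.2;0 5 0 0 0 0 0.2;0 4 0 0 0 0 0.2;0 2 0 0 0 0 0.2;0 0 0 0 0 0 0.2'
```

```text
time: 44.6
eef_pos: [0.514, -0.0131, 0.0414]
eef_rot: [-1.571, -0.041, 0.04]
contact_force: [0.3, 1.0, -2.6]
finger_gap: 0.408
```

```bash
python3 -m handwheel '0 2 0 0 0 0 0.2;0 1.5 0 0 0 0 0.2;0 1 0 0 0 0 0.2;0 0 0 0 0 0 0.2'
python3 -m handwheel '0 0 0 0 0 0 0.68;0 0 0 0 0 0 0.68;0 0 0 0 0 0 0.68;0 0 0 0 0 0 0.68;0 0 0 0 0 0 0.68;0 0 0 0 0 0 0.68;0 -5 0 0 0 0 0.68;0 -15 0 0 0 0 0.68;0 -25 0 0 0 0 0.68;0 -30 0 0 0 0 0.68;0 -30 0 0 0 0 0.68;0 0 0 0 0 0 0.75'
python3 -c "
from h import *
to([.389,.335,.150],np.radians(-7.4))
grab('scene','q3.png',(160,130,360,280),4)
packs('scene',(300,130,400,240));packs('top',(100,100,175,260))"
```

```text
time: 44.93
eef_pos: [0.514, -0.0132, 0.0374]
eef_rot: [-1.571, -0.041, 0.039]
contact_force: [-2.0, -0.2, 3.3]
finger_gap: 0.404
time: 45.93
eef_pos: [0.5163, -0.0134, 0.1491]
eef_rot: [-1.572, -0.049, 0.032]
contact_force: [1.7, 1.0, 1.4]
finger_gap: 0.721
 t45.93 turn [ -0.48 100.35   0.53] shift(after turn) [-329.1    1.1 -171.1] | world d [-127.3  348.4   -1.1] F [1.7 1.  1.4] gap 0.721 axes x [-0.13 -0.99 -0.  ] z [ 0.99 -0.13  0.  ]
scene pack [0.389 0.336 0.027] deg 82.5 L 0.0922
top pack [0.3894 0.3347 0.027 ] deg 83.7 L 0.0914
```

View pics/q3.png

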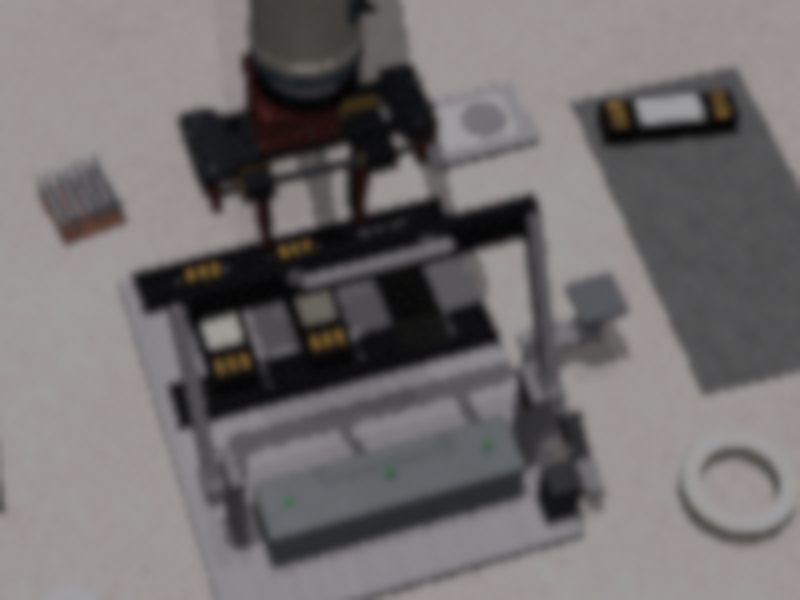

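```bash
python3 -m handwheel '-5 0 18 0 0 0 0.75;-10 0 32 0 0 0 0.75;-10 0 33 0 0 0 0.75;-10 0 33 0 0 0 0.75;-10 0 33 0 0 0 0.75;-10 0 33 0 0 0 0.75;-10 0 33 0 0 0 0.75;-10 0 33 0 0 0 0.75;-10 0 33 0 0 0 0.75;-10 0 33 0 0 0 0.75;-10 0 26 0 0 0 0.75;-3 0 15 0 0 0 0.75'
python3 -m handwheel '0 0 0 0 6.69 0 0.75;0 0 0 0 6.69 0 0.75;0 0 0 0 6.69 0 0.75;0 0 0 0 6.69 0 0.75;0 0 0 0 6.69 0 0.75;0 0 0 0 6.69 0 0.75;0 0 0 0 6.69 0 0.75;0 0 0 0 6.69 0 0.75;0 0 0 0 6.69 0 0.75;0 0 0 0 6.69 0 0.75;0 0 0 0 6.69 0 0.75;0 0 0 0 6.69 0 0.75'
python3 -m handwheel '0 0 0 0 6.69 0 0.75;0 0 0 0 6.69 0 0.75;0 0 0 0 6.69 0 0.75;0 0 0 0 0 0 0.75'
python3 -c "
from h import *
packs('scene',(300,130,400,240))
to([.389,.3355,.026],np.radians(-7))"
```

```text
time: 47.08
eef_pos: [0.385, 0.3379, 0.1392]
eef_rot: [-1.572, -0.04, 0.045]
contact_force: [-0.1, -0.3, -0.2]
finger_gap: 0.751
time: 48.08
eef_pos: [0.3867, 0.3353, 0.1392]
eef_rot: [-1.307, 1.05, -1.049]
contact_force: [-0.6, -0.8, -0.4]
finger_gap: 0.749
time: 48.42
eef_pos: [0.3868, 0.3353, 0.1394]
eef_rot: [-1.147, 1.308, -1.307]
contact_force: [-0.5, -0.8, -0.8]
finger_gap: 0.751
 t48.47 turn [ 0.13 -0.28  0.12] shift(after turn) [ -0.4 115.6   2.1] | world d [ 2.100e+00  1.000e-01 -1.156e+02] F [-0.1  0.7 -0.8] gap 0.751 axes x [-0.12 -0.99 -0.  ] z [ 0.99 -0.12  0.  ]
```

```bash
python3 -c "
from h import *
grab('scene','r3.png',(270,90,420,200),5)
grab('top','r4.png',(90,140,240,260),5)"
```

```text
(no output)
```

View pics/r3.png

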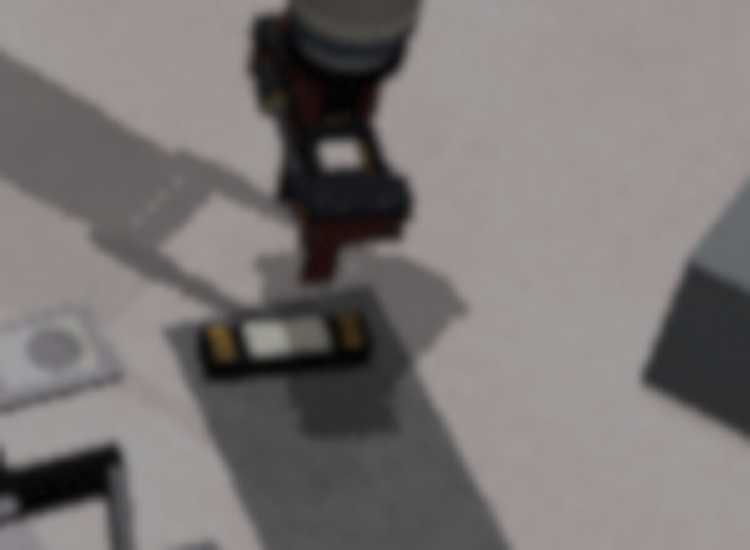

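```bash
python3 -m handwheel '0 20 2 0 0 0 0.75;0 25 0 0 0 0 0.75;0 27 0 0 0 0 0.75;0 20 0 0 0 0 0.75;0 12 0 0 0 0 0.75;0 7 0 0 0 0 0.75;0 3 0 0 0 0 0.75;0 0 0 0 0 0 0.75'
python3 -m handwheel '0 0 0 0 0 0 0.2;0 0 0 0 0 0 0.2;0 0 0 0 0 0 0.2;0 0 0 0 0 0 0.2;0 0 0 0 0 0 0.2;0 0 0 0 0 0 0.2;0 0 0 0 0 0 0.2;0 0 0 0 0 0 0.2;0 0 0 0 0 0 0.2;0 0 0 0 0 0 0.2;0 0 0 0 0 0 0.2' 25
python3 -m handwheel '0 -4 0 0 0 0 0.2;0 -10 0 0 0 0 0.2;0 -18 0 0 0 0 0.2;0 -25 0 0 0 0 0.2;0 -25 0 0 0 0 0.2;0 -25 0 0 0 0 0.2;0 -12 0 0 0 0 0.2;0 -4 0 0 0 0 0.2;0 0 0 0 0 0 0.2'
python3 -c "
from h import *
g=dock(-75,78,0);print(g)
to([*g[:2],.150],np.pi/2+YAW)"
```

```text
time: 49.23
eef_pos: [0.3896, 0.3357, 0.0276]
eef_rot: [-1.146, 1.303, -1.303]
contact_force: [-0.2, -0.1, -0.3]
finger_gap: 0.747
time: 50.15
eef_pos: [0.3896, 0.3358, 0.028]
eef_rot: [-1.145, 1.304, -1.303]
contact_force: [-2.4, -0.2, 5.6]
finger_gap: 0.409
time: 50.9
eef_pos: [0.3899, 0.3358, 0.1511]
eef_rot: [-1.144, 1.303, -1.304]
contact_force: [0.4, -0.7, -2.0]
finger_gap: 0.409
[0.50982557 0.06515913 0.        ]
 t50.90 turn [-1.0000e-01 -1.0056e+02  2.0000e-02] shift(after turn) [ 104.9    3.1 -276.8] | world d [ 120.  -270.6   -3.1] F [ 0.4 -0.7 -2. ] gap 0.409 axes x [1.   0.05 0.  ] z [-0.05  1.    0.  ]
```

```bash
python3 -m handwheel '0 0 0 0 -6.7 0 0.2;0 0 0 0 -6.7 0 0.2;0 0 0 0 -6.7 0 0.2;0 0 0 0 -6.7 0 0.2;0 0 0 0 -6.7 0 0.2;0 0 0 0 -6.7 0 0.2;0 0 0 0 -6.7 0 0.2;0 0 0 0 -6.7 0 0.2;0 0 0 0 -6.7 0 0.2;0 0 0 0 -6.7 0 0.2;0 0 0 0 -6.7 0 0.2;0 0 0 0 -6.7 0 0.2'
python3 -m handwheel '0 0 0 0 -6.7 0 0.2;0 0 0 0 -6.7 0 0.2;0 0 0 0 -6.7 0 0.2;5 0 -12 0 0 0 0.2;10 0 -24 0 0 0 0.2;10 0 -28 0 0 0 0.2;10 0 -28 0 0 0 0.2;10 0 -28 0 0 0 0.2;10 0 -28 0 0 0 0.2;10 0 -28 0 0 0 0.2;10 0 -28 0 0 0 0.2;10 0 -28 0 0 0 0.2'
python3 -m handwheel '10 0 -24 0 0 0 0.2;10 0 -14 0 0 0 0.2;7 0 -5 0 0 0 0.2;0 0 0 0 0 0 0.2;0 0 0 0 0 0 0.2'
python3 -c "
from h import *
g=dock(-75,78,0)
to([*g[:2],.039],np.pi/2+YAW)
grab('scene','s3.png',(160,130,360,280),4)"
```

```text
time: 51.9
eef_pos: [0.3888, 0.335, 0.1477]
eef_rot: [-1.562, 0.231, -0.226]
contact_force: [0.4, -0.3, -2.3]
finger_gap: 0.404
time: 52.9
eef_pos: [0.4867, 0.1061, 0.1488]
eef_rot: [-1.571, -0.037, 0.041]
contact_force: [0.2, 1.1, -1.4]
finger_gap: 0.409
time: 53.32
eef_pos: [0.5157, 0.067, 0.1494]
eef_rot: [-1.57, -0.039, 0.043]
contact_force: [-1.2, 1.4, -1.0]
finger_gap: 0.407
 t53.32 turn [-0.02 -0.17 -0.12] shift(after turn) [ -6.  112.4  -1.5] | world d [  -5.9   -1.9 -112.4] F [-1.2  1.4 -1. ] gap 0.407 axes x [1.   0.05 0.  ] z [-0.05  1.    0.  ]
```

View pics/s3.png

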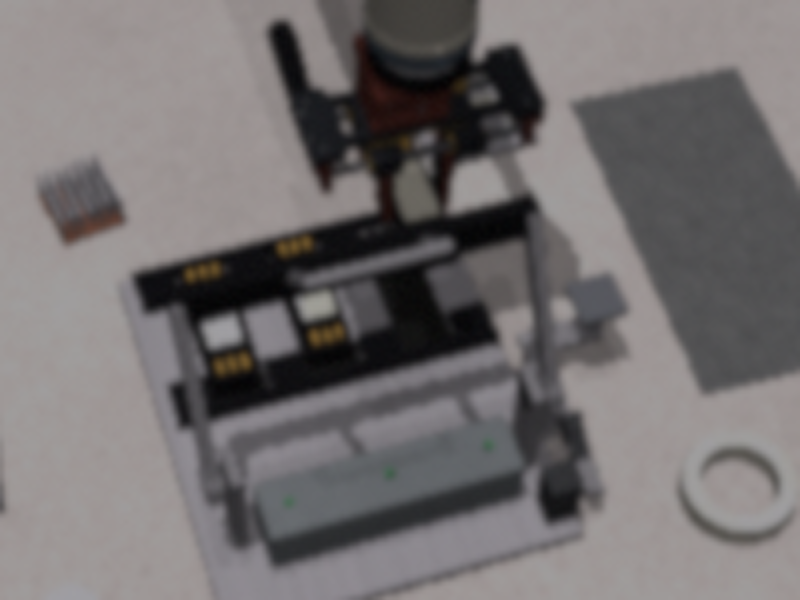

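```bash
python3 -m handwheel '-6 0 -1.5 0 0 0 0.2;0 18 0 0 0 0 0.2;0 25 0 0 0 0 0.2;0 25 0 0 0 0 0.2;0 15 0 0 0 0 0.2;0 10 0 0 0 0 0.2;0 6 0 0 0 0 0.2;0 5 0 0 0 0 0.2;0 3 0 0 0 0 0.2;0 2 0 0 0 0 0.2;0 0 0 0 0 0 0.2'
python3 -c "
from h import *
g=dock(-75,78,0)
to([*g[:2],.039],np.pi/2+YAW)"
```

```text
time: 54.28
eef_pos: [0.5106, 0.0653, 0.0419]
eef_rot: [-1.57, -0.043, 0.042]
contact_force: [0.1, -0.7, -1.8]
finger_gap: 0.408
 t54.28 turn [ 0.   -0.05  0.05] shift(after turn) [-0.8  4.9 -0.1] | world d [-0.8 -0.1 -4.9] F [ 0.1 -0.7 -1.8] gap 0.408 axes x [1.   0.05 0.  ] z [-0.05  1.    0.  ]
```

```bash
python3 -m handwheel '0 2 0 0 0 0 0.2;0 2 0 0 0 0 0.2;0 1.3 0 0 0 0 0.2;0 0 0 0 0 0 0.2'
python3 -m handwheel '0 0 0 0 0 0 0.68;0 0 0 0 0 0 0.68;0 0 0 0 0 0 0.68;0 0 0 0 0 0 0.68;0 0 0 0 0 0 0.68;0 0 0 0 0 0 0.68;0 -5 0 0 0 0 0.68;0 -15 0 0 0 0 0.68;0 -25 0 0 0 0 0.68;0 -30 0 0 0 0 0.68;0 -30 0 0 0 0 0.68;0 0 0 0 0 0 0.75'
python3 -c "
from h import *
print(dock(20,203,75))
to(dock(20,203,150))
grab('scene','u3.png',(160,130,360,280),4);grab('scene','u4.png')"
```

```text
time: 54.62
eef_pos: [0.5107, 0.0652, 0.037]
eef_rot: [-1.57, -0.043, 0.042]
contact_force: [-1.9, -0.0, 3.0]
finger_gap: 0.404
time: 55.62
eef_pos: [0.513, 0.0654, 0.1489]
eef_rot: [-1.57, -0.051, 0.034]
contact_force: [1.0, -0.7, 0.6]
finger_gap: 0.724
[0.59781039 0.19519249 0.075     ]
 t55.62 turn [0. 0. 0.] shift(after turn) [ 91.7   1.9 125. ] | world d [ 84.9 129.8  -0.9] F [ 1.  -0.7  0.6] gap 0.724 axes x [1.   0.05 0.01] z [-0.05  1.    0.  ]
```

View pics/u3.png

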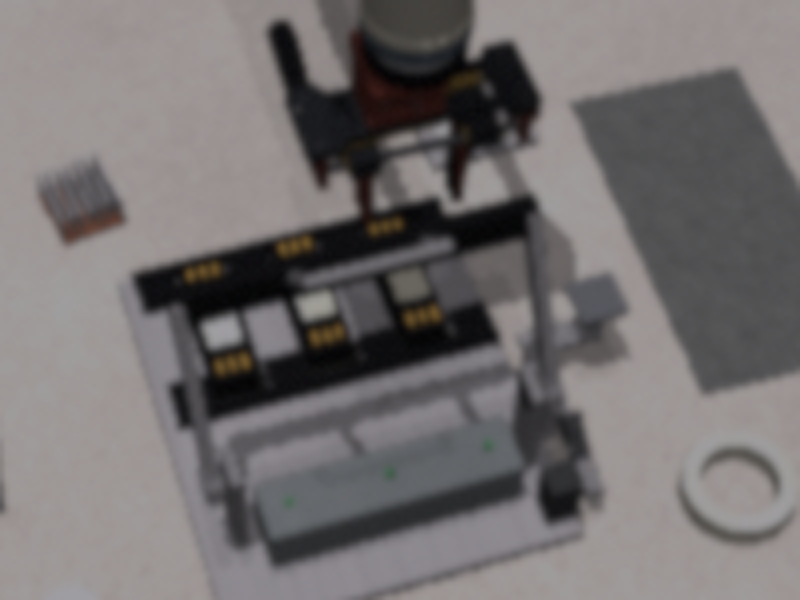

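View pics/u4.png

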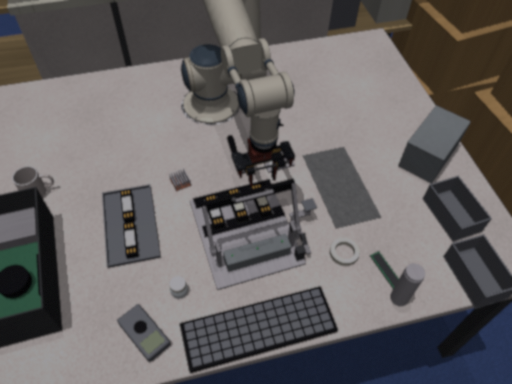

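```bash
python3 -m handwheel '0 0 15 0 0 0 0.5;0 0 25 0 0 0 0.3;0 0 30 0 0 0 0.1;0 0 30 0 0 0 0;0 0 25 0 0 0 0;0 0 15 0 0 0 0;0 0 5 0 0 0 0;0 0 0 0 0 0 0' 20
python3 -m handwheel '0 0 0 0 6.9 0 0;0 0 0 0 6.9 0 0;0 0 0 0 6.9 0 0;0 0 0 0 6.9 0 0;0 0 0 0 6.9 0 0;0 0 0 0 6.9 0 0;0 0 0 0 6.9 0 0;0 0 0 0 6.9 0 0;0 0 0 0 6.9 0 0;0 0 0 0 6.9 0 0;0 0 0 0 6.9 0 0;0 0 0 0 6.9 0 0'
python3 -m handwheel '0 0 0 0 7 0 0;0 0 0 0 0 0 0'
python3 -c "
from h import *
packs('top',(200,130,310,230),.036)
to(dock(20,205,125),YAW)"
```

```text
time: 56.38
eef_pos: [0.5016, 0.2107, 0.1395]
eef_rot: [-1.571, -0.042, 0.046]
contact_force: [-0.3, -1.1, 0.6]
finger_gap: 0.182
time: 57.38
eef_pos: [0.5025, 0.2084, 0.1404]
eef_rot: [-1.287, 1.082, -1.082]
contact_force: [0.1, 0.2, 0.7]
finger_gap: 0.005
time: 57.55
eef_pos: [0.5025, 0.2085, 0.1404]
eef_rot: [-1.234, 1.171, -1.171]
contact_force: [-0.5, -0.1, 0.1]
finger_gap: 0.004
top pack [ 0.5188 -0.0936  0.036 ] deg 4.0 L 0.0929
top pack [0.5105 0.0623 0.036 ] deg 4.3 L 0.0920
top pack [ 0.51   -0.0151  0.036 ] deg 3.2 L 0.0927
 t57.60 turn [0.05 0.2  0.04] shift(after turn) [16.8 17.6 94.4] | world d [ 95.2 -11.5 -17.6] F [ 0.2 -0.   0.5] gap 0.006 axes x [ 0.05 -1.    0.  ] z [1.   0.05 0.  ]
```

```bash
python3 -m handwheel '5 0 15 0 0 0 0;6 0 25 0 0 0 0;6 5 25 0 0 0 0;0 6 20 0 0 0 0;0 6 9 0 0 0 0;0 0 0 0 0 0 0;0 0 0 0 0 0 0'
python3 -c "
from h import *
to(dock(20,205,94),YAW)
grab('scene','v3.png',(230,130,380,250),5);grab('top','v4.png',(150,100,300,220),5)"
```

```text
time: 58.18
eef_pos: [0.5969, 0.1976, 0.123]
eef_rot: [-1.239, 1.167, -1.165]
contact_force: [-0.8, 1.3, 0.1]
finger_gap: 0.004
 t58.18 turn [0.14 0.25 0.03] shift(after turn) [ 0.4 31.   0.7] | world d [  0.8  -0.4 -31. ] F [-0.8  1.3  0.1] gap 0.004 axes x [ 0.05 -1.    0.  ] z [1.   0.05 0.  ]
```

View pics/v3.png

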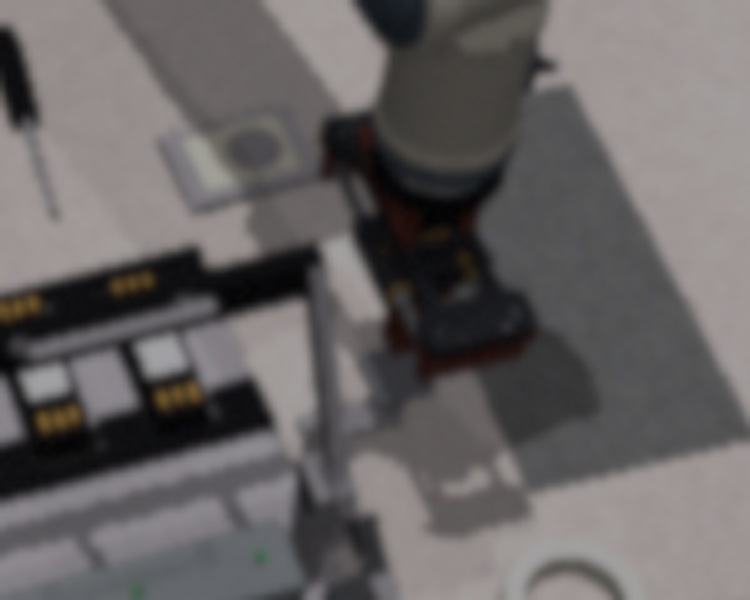

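View pics/v4.png

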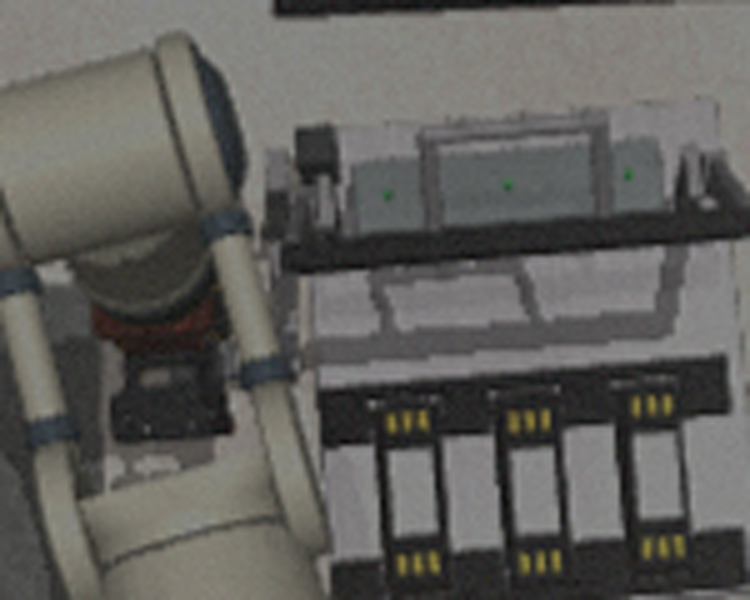

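```bash
python3 -m handwheel '0 10 0 0 0 0 0;0 10 0 0 0 0 0;0 7 0 0 0 0 0;0 4 0 0 0 0 0;0 0 0 0 0 0 0'
python3 -m handwheel '0 4 0 0 0 0 0;0 4 0 0 0 0 0;0 4 0 0 0 0 0;0 0 0 0 0 0 0'
```

```text
time: 58.7
eef_pos: [0.5963, 0.1984, 0.0919]
eef_rot: [-1.238, 1.168, -1.166]
contact_force: [0.3, 0.7, 0.5]
finger_gap: 0.007
time: 59.03
eef_pos: [0.5972, 0.1986, 0.0814]
eef_rot: [-1.236, 1.166, -1.166]
contact_force: [-0.0, -0.0, -0.0]
finger_gap: 0.009
```

```bash
python3 -c "
from h import *
grab('scene','w3.png',(270,150,370,230),8)
print(proj('scene',dock(20,203,75)),proj('top',dock(20,203,75)),proj('scene',st()['eef_pos']-[0,0,.017]))
print(tri({'scene':(309.4,205),'top':(189.75,170.9)}))"
```

```text
[308.60320748 204.12178764] [189.24930973 168.95502685] [309.20732047 205.76725079]
[0.59465857 0.1974037  0.06455947]
```

View pics/w3.png

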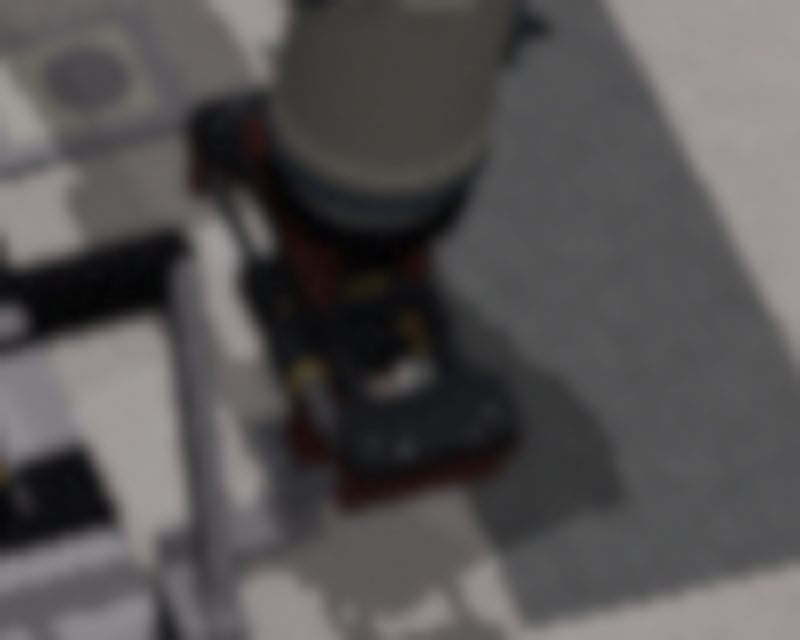

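```bash
python3 -m handwheel '0 2.5 0 0 0 0 0;0 0 0 0 0 0 0'
python3 -m handwheel '0 2.5 0 0 0 0 0;0 0 0 0 0 0 0'
```

```text
time: 59.25
eef_pos: [0.5972, 0.1984, 0.0779]
eef_rot: [-1.236, 1.167, -1.167]
contact_force: [0.2, 0.3, -0.2]
finger_gap: 0.003
time: 59.42
eef_pos: [0.5974, 0.1984, 0.0757]
eef_rot: [-1.236, 1.167, -1.167]
contact_force: [0.2, 0.1, 2.4]
finger_gap: 0.004
```

```bash
python3 -m handwheel '0 3 0 0 0 0 0;0 0 0 0 0 0 0'
python3 -m handwheel '0 3 0 0 0 0 0;0 0 0 0 0 0 0'
python3 -m handwheel '0 3 0 0 0 0 0;0 0 0 0 0 0 0'
```

```text
time: 59.58
eef_pos: [0.5972, 0.1984, 0.0729]
eef_rot: [-1.236, 1.167, -1.167]
contact_force: [-1.3, 0.0, 2.4]
finger_gap: 0.007
time: 59.75
eef_pos: [0.5971, 0.1984, 0.0697]
eef_rot: [-1.236, 1.167, -1.166]
contact_force: [-1.5, 0.4, 3.8]
finger_gap: 0.005
time: 59.92
eef_pos: [0.5972, 0.1986, 0.069]
eef_rot: [-1.235, 1.166, -1.167]
contact_force: [-7.6, -1.1, 11.4]
finger_gap: 0.004
```

```bash
python3 -c "
from h import *
grab('scene','x3.png',(160,130,360,280),4);grab('top','x4.png',(150,100,310,220),5)"
```

```text
(no output)
```

View pics/x3.png

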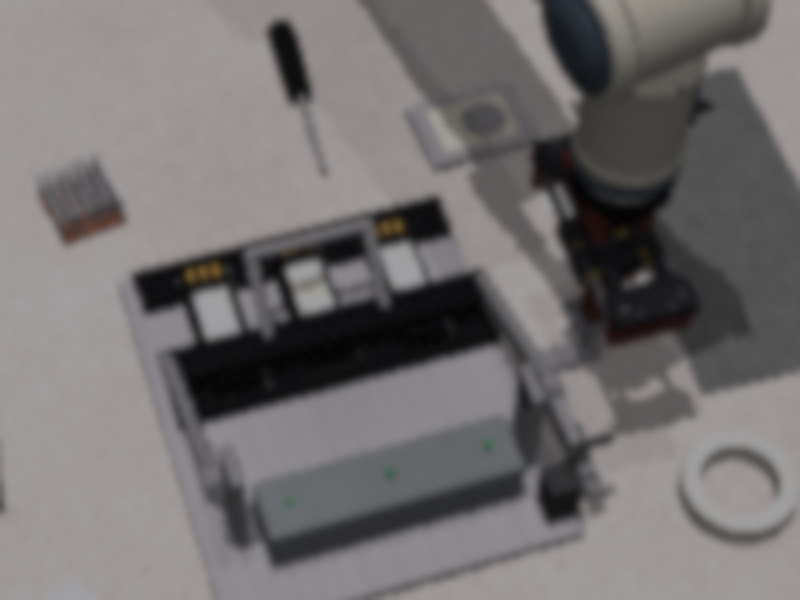

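The arm has snapped shut on all three packs. I'll retreat straight up off the pad.

```bash
python3 -m handwheel '0 -8 0 0 0 0 0;0 -15 0 0 0 0 0;0 -25 0 0 0 0 0;0 -30 0 0 0 0 0;0 -30 0 0 0 0 0;0 -20 0 0 0 0 0;0 0 -20 0 0 0 0;0 0 -30 0 0 0 0;0 0 -30 0 0 0 0;0 0 -20 0 0 0 0;0 0 0 0 0 0 0'
python3 -c "
from h import *
grab('scene','y3.png',(170,150,330,290),5);grab('top','y4.png',(150,100,310,220),5);grab('top','y5.png');grab('scene','y6.png')"
```

```text
time: 60.93
eef_pos: [0.4951, 0.1928, 0.1956]
eef_rot: [-1.236, 1.166, -1.166]
contact_force: [-0.5, -0.2, 0.7]
finger_gap: 0.003
```

View pics/y3.png

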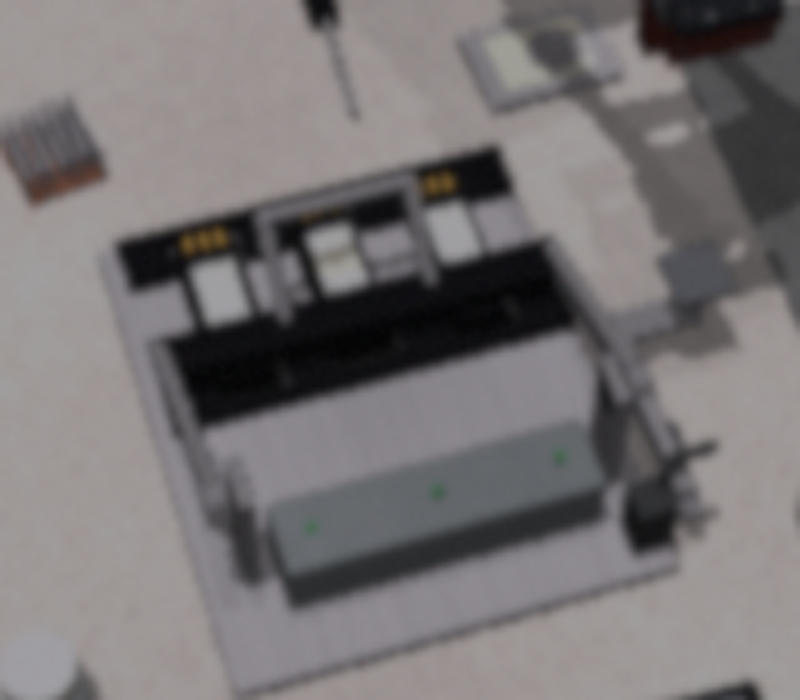

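View pics/y4.png

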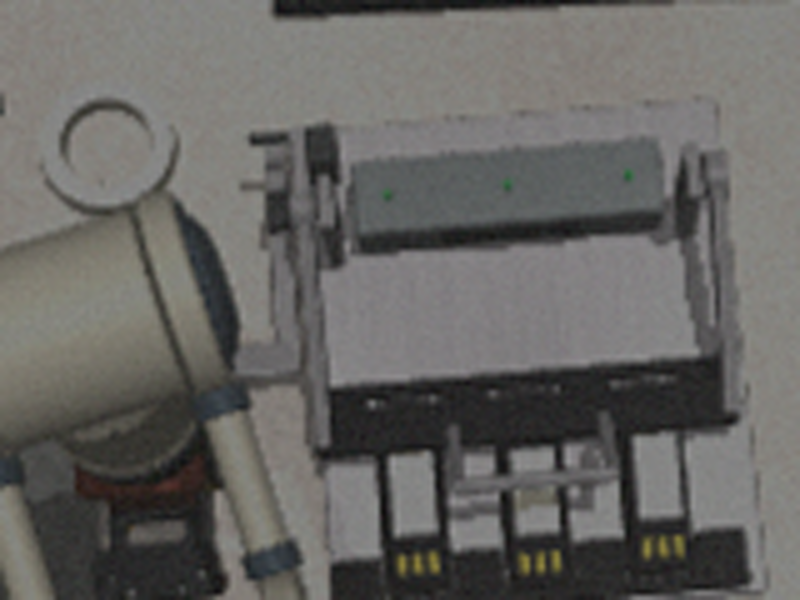

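View pics/y5.png

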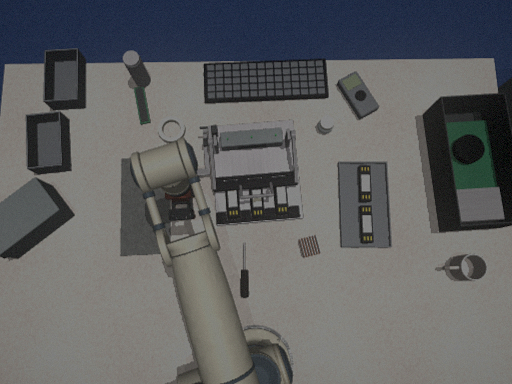

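The dock arm is shut on three packs, the two tested packs lie flat in the tray at (365,183) and (366,224), and the bystanders haven't moved. The robot is clear of everything, so I'm handing it in.

```bash
python3 -c "
from station import arm
print(arm.sign_off())"
```

```text
the job is handed in; nothing more can be done
None
```

The job is done and handed in at about 61 s. I lifted the spring arm by its handle until it stood back by itself. The two tested packs then went from the dock to the grey tray, gripped at 25 N. All three waiting packs went from the mat into bays 1 to 3, and pressing the trigger pad snapped the arm shut on them.

**Last checks**
- Both cameras show the bar down across three packs, one to a bay, with both tested packs flat in the tray. The bystanders appear where they started and the robot touches nothing.
- Each new pack was let go at about the height for being fully down in its bay. The brass contacts at both ends were visible before the arm closed.

**Disagreements and oddities**
- The two cameras differed by 2 to 3 mm in y. The middle pack reads about 4 mm off its bay's middle along the bay, within the clearance.
- While pressing the pad, I saw almost no force for the first 15 mm or so. It then rose to about 11 N near the stop, a little past the trip point; the arm was shut by the next picture.
- I never noticed the grip slackening or a waiting pack being knocked aside.

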